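# Load the rotary sample dryer

## Task

Load every carrier waiting on the bench into the rotary dryer, each into an empty pocket of the carousel: lay it in the feed channel, and with the push stick, never with the fingers, feed it under the hood until it is fully home in a pocket turned to the port; leave the carriers already inside in their pockets. The carousel has no drive: it is turned by pushing round the spokes of its star wheel. When all are in, lay the push stick back in its tray and turn the carousel until the solid rim midway between two pockets closes the port, without disturbing the vessels and the clamp nearby.

Things in the scene. Friction and masses are not known exactly. Their poses are not given: they have to be found in the camera images.
- dryer: rotary sample dryer, fixed. Origin on the drum's axis at bench level, z up; own -y points out of the loading port. White round drum, outer radius 168, 80 high; a clear guard covers the carousel (top 81 above the bench), so carriers cannot be dropped in. A console 86 high stands on the other side (own y 172 to 258, 200 wide)
- hood (a point): middle of the hood's outer edge, at floor level (31 above the bench), 188 from the axis. The port is a low straight tunnel under the grey hood, 46 wide and 43 high, from 188 to 148 from the axis; hood 70 wide, its top 80 above the bench (red lip 84)
- channel (a point): centre line of the feed channel's floor, 235 from the axis, 31 above the bench: a carrier laid here along the channel (dryer's own y) has its nose just outside the hood. The floor runs straight from 146 to 400 from the axis, 44 wide between two guides, 8 thick, 14 above the floor, from 188 to 400. It is 1 higher than the pocket floors
- feed_end (a point): fixed point on the port's line, 92 from the axis, 30 above the bench: the underside centre of a carrier fully home in a pocket turned to the port; the push stick's face is then 137 from the axis. The pocket must stand within about 3 degrees of the port's line
- carousel: carousel in the drum, with its star wheel. Origin on the axis at bench level; turns about z either way without end, stiff (about 0.2 Nm), stays where left, no click stops. Six radial pockets at 0, 60, .. 300 degrees counterclockwise from its own x, 44 wide, walls 24 high, open outwards, inner end closed at 45 from the axis; the rim between pockets is solid
- star_wheel (a point): centre of the star wheel, on the carousel's axis 125 above the bench, over the clear guard; turns with the carousel. Hub radius 28, top 138 above the bench; six bare round spokes 12 thick, straight above the pockets, axes 125 above the bench, ball ends (radius 10) 98 from the axis
- tray: the push stick's shallow steel tray, fixed: 64 (own x) by 190 (own y), walls 4 thick, 14 high, floor 4 thick. Origin: centre of its underside
- stick: push stick, 150 g: flat bar 150 long (own x), 34 wide, 12 high; foot 34 wide, 28 high at its +x end, flat pushing face 85 ahead of the origin, tail 65 behind; upright black handle 44 long (x), 20 wide (y), top 70 above the underside. Origin: underside, below the handle's middle, near the centre of mass. At the start in its tray, foot towards the tray's +y
- vessel1: bystander: white capped digestion vessel, 45 across, 152 high, standing; origin at its foot
- vessel2: bystander: the second such vessel
- clamp: bystander: aluminium capping clamp, 75 by 105, 141 high; origin: centre of its underside
- pocket0 (a point): centre of the floor of pocket 0, at 0 degrees; 92 from the axis, 30 above the bench; turns with the carousel. The underside centre of a carrier that is home lies here (play: 2 inwards, 11 outwards to the drum, 4 sideways)
- pocket1 (a point): centre of the floor of pocket 1, at 60 degrees; 92 from the axis, 30 above the bench; turns with the carousel. The underside centre of a carrier that is home lies here (play: 2 inwards, 11 outwards to the drum, 4 sideways)
- pocket2 (a point): centre of the floor of pocket 2, at 120 degrees; 92 from the axis, 30 above the bench; turns with the carousel. The underside centre of a carrier that is home lies here (play: 2 inwards, 11 outwards to the drum, 4 sideways)
- pocket3 (a point): centre of the floor of pocket 3, at 180 degrees; 92 from the axis, 30 above the bench; turns with the carousel. The underside centre of a carrier that is home lies here (play: 2 inwards, 11 outwards to the drum, 4 sideways)
- pocket4 (a point): centre of the floor of pocket 4, at 240 degrees; 92 from the axis, 30 above the bench; turns with the carousel. The underside centre of a carrier that is home lies here (play: 2 inwards, 11 outwards to the drum, 4 sideways)
- pocket5 (a point): centre of the floor of pocket 5, at 300 degrees; 92 from the axis, 30 above the bench; turns with the carousel. The underside centre of a carrier that is home lies here (play: 2 inwards, 11 outwards to the drum, 4 sideways)
- carrier1: white oblong sample carrier, three pellets in its top: 90 long (own x), 36 wide (own y), 36 high, weighted base, half-round ends (radius 18), flat sides, 110 to 210 g. Origin: centre of its underside. A fresh one, waiting on the bench at the start; 2 or 3 are present
- carrier2: white oblong sample carrier, three pellets in its top: 90 long (own x), 36 wide (own y), 36 high, weighted base, half-round ends (radius 18), flat sides, 110 to 210 g. Origin: centre of its underside. A fresh one, waiting on the bench at the start; 2 or 3 are present
- carrier3: white oblong sample carrier, three pellets in its top: 90 long (own x), 36 wide (own y), 36 high, weighted base, half-round ends (radius 18), flat sides, 110 to 210 g. Origin: centre of its underside. A fresh one, waiting on the bench at the start; 2 or 3 are present
- loaded1: white oblong sample carrier, three pellets in its top: 90 long (own x), 36 wide (own y), 36 high, weighted base, half-round ends (radius 18), flat sides, 110 to 210 g. Origin: centre of its underside. Already in pocket 0 at the start, if present; 1 or 2 of the four such are present
- loaded2: white oblong sample carrier, three pellets in its top: 90 long (own x), 36 wide (own y), 36 high, weighted base, half-round ends (radius 18), flat sides, 110 to 210 g. Origin: centre of its underside. Already in pocket 1 at the start, if present; 1 or 2 of the four such are present
- loaded3: white oblong sample carrier, three pellets in its top: 90 long (own x), 36 wide (own y), 36 high, weighted base, half-round ends (radius 18), flat sides, 110 to 210 g. Origin: centre of its underside. Already in pocket 3 at the start, if present; 1 or 2 of the four such are present
- loaded4: white oblong sample carrier, three pellets in its top: 90 long (own x), 36 wide (own y), 36 high, weighted base, half-round ends (radius 18), flat sides, 110 to 210 g. Origin: centre of its underside. Already in pocket 4 at the start, if present; 1 or 2 of the four such are present
Mind the look-alikes: they are no part of the job. Leave any purple look-alike of the carrier1 alone.

How it is judged:
By the outcome, as a careful person would: the job done as asked, in the order asked, and still so for the second after the job is handed in, with the robot touching nothing.
Of loaded1, loaded2, loaded3, loaded4 only 1 to 2 are there at a start; the rules pass over those that are not, and their reading is None.
Of carrier1, carrier2, carrier3 only 2 to 3 are there at a start; the rules pass over those that are not, and their reading is None.
At some moment in a run one of carrier1, carrier2, carrier3 may be knocked a few centimetres aside while the robot is not near it.
Once in a run the grip may slacken for a moment while it holds something.
It also fails if it takes over 210 s, if anything falls off the work surface, if the arm or the gripper's body presses on something with over 40 N, if the wrist force passes 120 N, or if a joint passes its speed limit or range.

## Robot

A 7-joint arm with a two-finger parallel gripper is mounted at the origin on the work surface. World frame = base frame: x ahead of the robot, y to its left, z up, the work surface at z = 0. Lengths are in m, angles in rad, forces in N, time in s.
With the tool pointing down it reaches from about 0.425 to 1.025 m from the base axis. Payload 3.6 kg.
Tool frame: the origin (TCP) lies at the very end of the fingers, on their centre line; the grasp point (between the pads) lies 19 mm behind it; z points along the fingers, y is the line along which they close (so a half turn about z gives the same grasp; the last joint's range is limited). The gripper opens to 85 mm and grips with 20 to 120 N. Pads are 22 mm wide; open, the fingers measure 114 mm over their backs; the gripper's body (76 mm by 85 mm) begins 54 mm behind the grasp point. The pads swing forward as they close: fully open they stand 13 mm farther back than shut.
Start: joints at [-1.194, 0.591, 0.048, 1.609, -0.033, 0.943, -0.034], TCP at [0.328, 0.646, 0.202] pointing down, gripper open.
Joint ranges: [-2.69, 2.69], [-0.47, 2.24], [-1.27, 1.36], [0.19, 2.51], [-1.53, 4.68], [0.08, 2.07], [-3.09, 3.09]. Speed limits (rad/s): [2.57, 2.57, 3.14, 3.14, 3.14, 3.14, 3.14].

## Interface

Orientations are given as a unit quaternion [w, x, y, z].
In Python, from cell import get_obs, vision, workorder gives the robot as it stands. The module is installed in compiled form; this text tells all that it offers.
- The arm moves only by the tool move_arm, never from a script. Its arguments are lists of equal length, an entry for each row: "translation": the shift along the tool's x, y, z in mm, a list of three; "twist": the turn, a rotation vector about the tool's x, y, z in degrees, a list of three. In form: {"translation": [[tx, ty, tz], ...], "twist": [[ax, ay, az], ...]}. A call has 1 to 20 rows; each row shifts and turns the commanded pose from where the row before left it, along the tool's axes as they then stand; what a row does not reach is not made up. A row lasts 1/10 s, in which the tool goes at most 50 mm and 8.59 degrees, less where a joint would pass 70% of its speed; a pose out of reach is approached as far as the arm can. A call with a gripper value outside its range is refused whole. "grip" is the finger opening in mm, from 0 to 85.4, set as the call begins (left out, the last holds). The fingers move at their own pace and stop on an object; "force" is the grip in N (left out, the last holds). Time passes only in rows, so rows that do not move let the fingers close. It gives the time, the measured TCP pose, the force, the opening and the grip force at its end, in the units of the state.
- get_obs(): the state, without advancing time (a new reading comes with each control period).
- vision.snapshot(name): name is "side" or "top" or "wrist"; returns the picture (400x640x3 uint8, red, green, blue); there is no depth.
- vision.camera_info(name): a dict with "K" (3x3 intrinsics, pixels), "rvec" (rotation vector, rad) and "tvec" (3), from world to camera coordinates, as OpenCV has them. Camera axes: x right, y down, z forward; pixel columns grow to the right and rows downward; lengths in m; the calibration is good to about 2 mm. A picture is of the moment at which its call begins: read the wrist's pose just before it. camera_info takes no time and is no camera call; for the wrist camera it gives the pose at the moment of the call.
- workorder.hand_in(): hands the job in; it is judged then, once.
Trained networks look in the newest picture that a camera, given by its name, has taken for a name from the list of things; names that differ only in an ending like _2 or _b are one class to them, and where a whole thing is asked for, a point or a joint stands for the part that bears it (a point fixed in the world has none). Each returns a list of dicts, best first, with "p" (0 to 1); they miss things now and then, are a little off and sometimes report something else, mostly with a low value. They report only what shows in the picture. A call takes as long as a camera call. They do not tell look-alikes from the thing itself.
- vision.find_in(camera, thing): "box" ([left, top, right, bottom] in pixels, round what is visible of it).
- vision.mark_of(camera, thing): "at" ([row, column] in pixels: a listed point, or the origin of a listed thing).
The state is a dict: "time": time; "joints": joint angles; "dq": joint speeds; "joint_efforts": joint torques, N m; "ee_pos": TCP position; "tool_rot": TCP orientation; "ft_force": force on the tool from outside, world axes, zero at the start; "torque": the same for the moment, N m; "opening": finger opening in m; "finger_force": force on a finger pad.
Only numpy, scipy, OpenCV 4.12 (cv2) and the standard library are available. Lean on these libraries where they do the work, as an engineer would, in place of code of your own. Each camera call takes 0.05 s, during which the arm holds its last target. There are 200 camera calls.

## Working session

There is one attempt and no reset: what is moved stays moved. The work goes in short steps, Python scripts to look and compute and a tool call to move; the robot and the scene stay as the last step left them, time stands still between calls to the robot, and variables do not carry over. Pictures are saved under pics/ and viewed, at most 14 in all, crops included, and the job is handed in when it is done.

Besides the shell and the picture viewer there is one more tool, called after ">>>" as name(argument=value, ...) on one line, values as JSON. move_arm: Moves the arm, as the interface text tells. Its arguments: {"type":"object","properties":{"translation":{"type":"array","items":{"type":"array","items":{"type":"number"}}},"twist":{"type":"array","items":{"type":"array","items":{"type":"number"}}},"grip":{"type":"number"},"force":{"type":"number"}},"required":["translation","twist"]}

```bash
mkdir -p pics; cat > h.py <<'E'
import numpy as np, cv2
from cell import get_obs, vision, workorder
from scipy.spatial.transform import Rotation as R
def snap(c,name=None):
    ci=vision.camera_info(c); im=vision.snapshot(c)
    if name: cv2.imwrite('pics/'+name,im[:,:,::-1])
    return im,ci
def ray(ci,rc,z):
    K=np.array(ci['K']);Rm=cv2.Rodrigues(np.array(ci['rvec'],float))[0];t=np.array(ci['tvec'],float).ravel()
    d=Rm.T@np.linalg.inv(K)@np.array([rc[1],rc[0],1.]);o=-Rm.T@t
    return o+d*(z-o[2])/d[2]
def proj(ci,p):
    u=cv2.projectPoints(np.array(p,float).reshape(-1,3),np.array(ci['rvec'],float),np.array(ci['tvec'],float),np.array(ci['K']),None)[0]
    return u.reshape(-1,2)
def pose():
    o=get_obs();q=o['tool_rot'];return np.array(o['ee_pos']),R.from_quat([q[1],q[2],q[3],q[0]]),o
E
python3 - <<'E'
from h import *
p,r,o=pose();print(p,r.as_matrix().round(3),o['time'],o['opening'])
for c in ['top','side']:
    im,ci=snap(c,c+'0.png')
    Rm=cv2.Rodrigues(np.array(ci['rvec'],float))[0];print(c,'cam at',-Rm.T@np.array(ci['tvec']).ravel(),np.array(ci['K'])[0,0])
    for t,z in [('dryer',0),('hood',.031),('channel',.031),('star_wheel',.125),('pocket0',.03),('tray',0),('stick',.004),('vessel1',0),('clamp',0),('carrier1',0),('feed_end',.03),('pocket1',.03),('pocket3',.03),('loaded1',.03)]:
        for d in vision.mark_of(c,t)[:5]:
            if d['p']>.2: print(t,round(d['p'],2),np.round(d['at']),ray(ci,d['at'],z).round(3))
E
```

```text
[0.32782375 0.64563547 0.2011032 ] [[-0.892  0.453 -0.001]
 [ 0.453  0.892 -0.002]
 [-0.    -0.002 -1.   ]] 0.0 0.08517475700977302
top cam at [ 0.38342186 -0.10726919  1.2307839 ] 379.658163533266
dryer 0.64 [180. 295.] [ 0.594 -0.025  0.   ]
dryer 0.63 [179. 220.] [0.597 0.222 0.   ]
hood 0.68 [178. 274.] [0.595 0.041 0.031]
channel 0.57 [180. 292.] [ 0.59  -0.017  0.031]
star_wheel 0.87 [171. 208.] [0.6   0.225 0.125]
tray 0.84 [223. 292.] [ 0.453 -0.018  0.   ]
stick 0.97 [220. 301.] [ 0.463 -0.045  0.004]
vessel1 0.66 [130. 342.] [ 0.765 -0.179  0.   ]
vessel1 0.53 [129. 311.] [ 0.766 -0.078  0.   ]
vessel1 0.47 [180. 219.] [0.593 0.224 0.   ]
clamp 0.55 [142. 393.] [ 0.723 -0.35   0.   ]
carrier1 0.86 [230. 410.] [ 0.432 -0.398  0.   ]
carrier1 0.86 [209. 381.] [ 0.5   -0.307  0.   ]
carrier1 0.77 [190. 456.] [ 0.562 -0.553  0.   ]
carrier1 0.76 [267. 409.] [ 0.315 -0.394  0.   ]
carrier1 0.61 [192. 409.] [ 0.557 -0.399  0.   ]
side cam at [ 0.43719103 -0.88562735  1.04961763] 474.21720311691456
dryer 0.83 [139. 329.] [0.601 0.222 0.   ]
hood 0.75 [141. 329.] [0.596 0.181 0.031]
hood 0.65 [173. 335.] [0.595 0.044 0.031]
channel 0.74 [185. 338.] [ 0.595 -0.003  0.031]
star_wheel 0.74 [110. 328.] [0.593 0.215 0.125]
star_wheel 0.34 [140. 331.] [0.587 0.088 0.125]
tray 0.73 [204. 296.] [ 0.471 -0.035  0.   ]
stick 0.74 [205. 297.] [ 0.475 -0.04   0.004]
vessel1 0.8 [206. 395.] [ 0.753 -0.073  0.   ]
vessel1 0.77 [238. 408.] [ 0.763 -0.186  0.   ]
clamp 0.94 [293. 404.] [ 0.715 -0.346  0.   ]
carrier1 0.95 [330. 244.] [ 0.32  -0.397  0.   ]
carrier1 0.91 [317. 350.] [ 0.571 -0.394  0.   ]
carrier1 0.77 [390. 360.] [ 0.566 -0.564  0.   ]
carrier1 0.76 [285. 313.] [ 0.493 -0.297  0.   ]
carrier1 0.68 [323. 293.] [ 0.435 -0.394  0.   ]
feed_end 0.55 [171. 336.] [0.598 0.053 0.03 ]
```

```bash
python3 - <<'E'
import cv2
a=cv2.imread('pics/top0.png')[90:300,130:500]; cv2.imwrite('pics/top0c.png',cv2.resize(a,None,fx=2.1,fy=2.1,interpolation=cv2.INTER_CUBIC))
a=cv2.imread('pics/side0.png')[50:400,190:450]; cv2.imwrite('pics/side0c.png',cv2.resize(a,None,fx=1.7,fy=1.7,interpolation=cv2.INTER_CUBIC))
E
```

```text
(no output)
```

View pics/top0c.png

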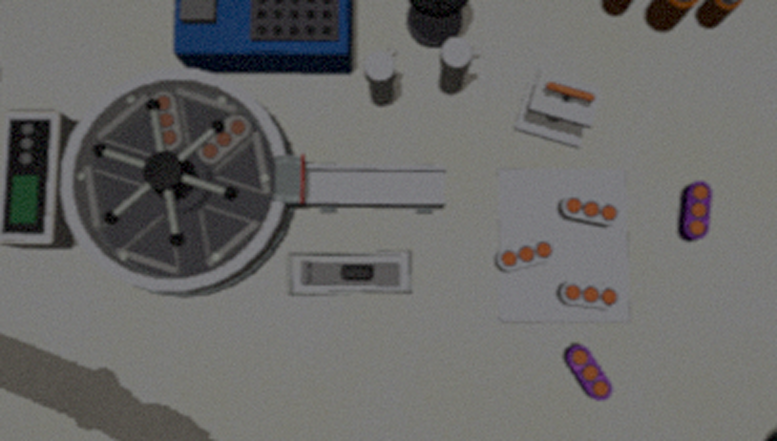

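View pics/side0c.png

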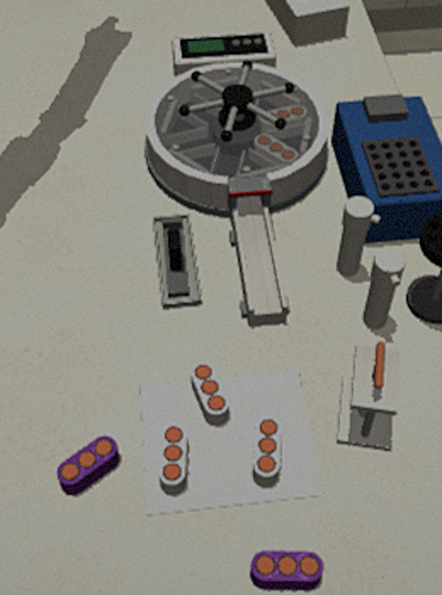

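The picture shows three white carriers on the pale sheet: top crop (526,254), (591,295), (591,209), at about (0.49,-0.30), (0.43,-0.40) and (0.56,-0.40). The two purple look-alikes at crop (697,210) and (588,372) stay untouched. The stick lies in its tray with the foot towards the dryer. Pockets at about -50° and +10° (world) hold loaded carriers, and the others are empty.

>>> move_arm(translation=[[0,0,-20],[0,0,-20],[0,0,-20],[0,0,-20],[0,0,-20],[0,0,-20],[0,0,-20],[0,0,-20],[-43,22.5,0],[-43,22.5,0],[-43,22.5,0],[-43,22.5,0],[-43,22.5,0],[-43,22.5,0],[-43,22.5,0],[-43,22.5,0],[-43,22.5,0],[-43,22.5,0],[-43,22.5,0],[-43,22.5,0]], twist=[[0,0,7.88],[0,0,7.88],[0,0,7.88],[0,0,7.88],[0,0,7.88],[0,0,7.88],[0,0,7.88],[0,0,7.88],[0,0,0],[0,0,0],[0,0,0],[0,0,0],[0,0,0],[0,0,0],[0,0,0],[0,0,0],[0,0,0],[0,0,0],[0,0,0],[0,0,0]])

```text
time: 3.5
ee_pos: [0.5992, 0.129, 0.3626]
tool_rot: [-0.0, 0.707, 0.707, 0.0]
ft_force: [0.1, 0.0, -0.3]
opening: 0.0855
finger_force: 0.0
```

```bash
python3 - <<'E'
from h import *
p,r,o=pose();print(p,r.as_matrix().round(3),o['time'],o['joints'])
im,ci=snap('wrist','w1.png')
Rm=cv2.Rodrigues(np.array(ci['rvec'],float))[0];print('cam at',-Rm.T@np.array(ci['tvec']).ravel(),Rm.round(3),np.array(ci['K'])[0,0])
for t,z in [('dryer',0),('hood',.031),('channel',.031),('star_wheel',.125),('tray',0),('stick',.004),('feed_end',.03)]+[('pocket%d'%i,.03) for i in range(6)]:
    for d in vision.mark_of('wrist',t)[:3]:
        if d['p']>.2: print(t,round(d['p'],2),np.round(d['at']),ray(ci,d['at'],z).round(3))
E
```

```text
[0.59917477 0.12898174 0.36262562] [[-0.001  1.     0.001]
 [ 1.     0.001  0.001]
 [ 0.001  0.001 -1.   ]] 3.5 [-0.67026282  0.33161178  0.52091397  1.70255216 -0.1787115   1.15415672
 -0.09920948]
cam at [0.59817916 0.20118363 0.53409673] [[ 1.     0.     0.   ]
 [ 0.    -0.96   0.281]
 [ 0.001 -0.281 -0.96 ]] 321.01162367789925
hood 0.63 [208. 322.] [0.6   0.039 0.031]
channel 0.96 [233. 317.] [ 0.592 -0.006  0.031]
channel 0.69 [260. 402.] [ 0.74  -0.056  0.031]
star_wheel 0.79 [ 86. 317.] [0.594 0.223 0.125]
tray 0.65 [239. 244.] [ 0.46  -0.029  0.   ]
tray 0.44 [ 87. 324.] [0.604 0.229 0.   ]
stick 0.81 [244. 241.] [ 0.456 -0.037  0.004]
```

View pics/w1.png

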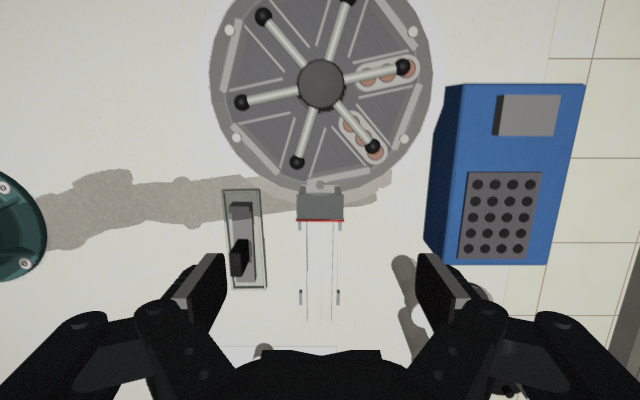

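The wrist view shows the hub at (321,84), and spoke balls at (297,162), (242,102), (263,16), (403,67) and (373,147), with the last two over loaded pockets. The hood lip is centred at (320,220), the channel ends at (320,321), and the stick handle is near (240,255).

```bash
python3 - <<'E'
from h import *
p,r,o=pose();ci=vision.camera_info('wrist')
hub=ray(ci,(84,321),.134)
print('hub',hub)
c=ray(ci,(86,319),.125)
for v in [(162,297),(102,242),(16,263),(67,403),(147,373)]:
    b=ray(ci,v,.125); d=b-hub; print(b.round(3),np.hypot(*d[:2]).round(4),np.degrees(np.arctan2(d[1],d[0])).round(1))
im=cv2.imread('pics/w1.png').astype(int)
g=im.sum(2)
for rr in (240,270,300,315): print(rr,list(g[rr,300:345]))
print('lip',ray(ci,(220,297),.084),ray(ci,(220,343),.084))
print('chan',ray(ci,(235,320),.031),ray(ci,(320,320),.031))
print('tray corners',[ray(ci,v,.014).round(4) for v in [(190,222),(189,258),(288,232),(287,266)]])
E
```

```text
hub [0.59778635 0.22736143 0.134     ]
[0.567 0.134 0.125] 0.0987 -108.1
[0.502 0.207 0.125] 0.0983 -168.1
[0.532 0.301 0.125] 0.0986 132.0
[0.695 0.247 0.125] 0.099 11.4
[0.664 0.153 0.125] 0.0996 -48.5
240 [np.int64(607), np.int64(612), np.int64(611), np.int64(615), np.int64(613), np.int64(614), np.int64(479), np.int64(534), np.int64(605), np.int64(613), np.int64(614), np.int64(613), np.int64(612), np.int64(612), np.int64(615), np.int64(614), np.int64(612), np.int64(614), np.int64(615), np.int64(613), np.int64(614), np.int64(611), np.int64(609), np.int64(613), np.int64(614), np.int64(612), np.int64(615), np.int64(613), np.int64(612), np.int64(611), np.int64(612), np.int64(616), np.int64(552), np.int64(563), np.int64(610), np.int64(611), np.int64(614), np.int64(593), np.int64(607), np.int64(613), np.int64(613), np.int64(613), np.int64(614), np.int64(607), np.int64(605)]
270 [np.int64(613), np.int64(612), np.int64(614), np.int64(610), np.int64(614), np.int64(611), np.int64(548), np.int64(458), np.int64(595), np.int64(610), np.int64(612), np.int64(612), np.int64(612), np.int64(614), n
[... 1430 characters left out ...]
1), np.int64(595), np.int64(590), np.int64(587), np.int64(593), np.int64(601), np.int64(603), np.int64(600), np.int64(600), np.int64(602), np.int64(597), np.int64(595), np.int64(596), np.int64(494), np.int64(591), np.int64(601), np.int64(601), np.int64(606), np.int64(604), np.int64(602), np.int64(605), np.int64(606), np.int64(607), np.int64(600), np.int64(602), np.int64(601), np.int64(600)]
lip [0.56238814 0.0394864  0.084     ] [0.63085181 0.03956842 0.084     ]
chan [ 0.59653886 -0.00669116  0.031     ] [ 0.59663753 -0.17472582  0.031     ]
tray corners [array([0.4325, 0.0671, 0.014 ]), array([0.4928, 0.0689, 0.014 ]), array([ 0.435 , -0.1189,  0.014 ]), array([ 0.4975, -0.1167,  0.014 ])]
```

>>> move_arm(translation=[[9.2,-5.5,40],[9.2,-5.5,40],[9.2,-5.5,40],[9.1,-5.3,40],[0,0,10],[0,0,10],[0,0,10],[0,0,22],[0,0,22],[0,0,22],[0,0,0]], twist=[[0,0,0],[0,0,0],[0,0,0],[0,0,0],[0,0,6.1],[0,0,6.1],[0,0,6.1],[0,0,0],[0,0,0],[0,0,0],[0,0,0]], grip=55, force=30)

```text
time: 5.3
ee_pos: [0.5745, 0.1673, 0.1038]
tool_rot: [-0.001, 0.81, 0.586, -0.003]
ft_force: [-0.1, 0.7, 0.2]
opening: 0.0552
finger_force: 0.0
```

>>> move_arm(translation=[[0,0,0],[0,0,0],[0,0,0],[0,0,0],[0,0,0],[0,0,0],[0,0,0]], twist=[[0,0,0],[0,0,0],[0,0,0],[0,0,0],[0,0,0],[0,0,0],[0,0,0]], grip=0, force=30)

```text
time: 6.0
ee_pos: [0.5768, 0.1674, 0.1065]
tool_rot: [0.0, 0.81, 0.586, 0.0]
ft_force: [-0.7, 0.2, 0.3]
opening: 0.0002
finger_force: 0.0
```

```bash
python3 - <<'E'
from h import *
p,r,o=pose();print(p,o['time'],o['opening'],o['ft_force'])
im,ci=snap('wrist','w2.png'); 
E
```

```text
[0.57681307 0.16739422 0.10645212] 6.0 0.00018213897298580652 [-0.68585354  0.16556452  0.3384082 ]
```

View pics/w2.png

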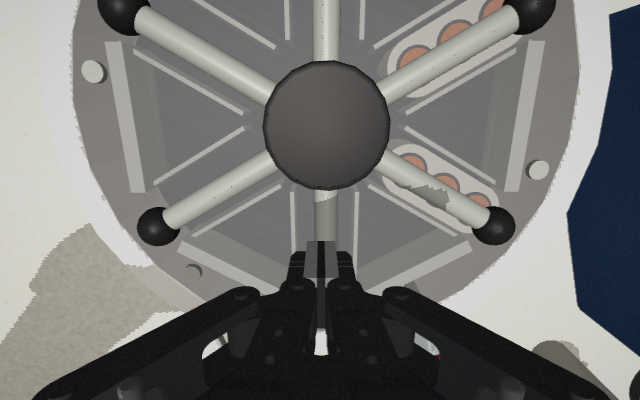

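```bash
python3 - <<'E'
from h import *
p,r,o=pose();ci=vision.camera_info('wrist');x,y,z=r.as_matrix().T
for k in (0,.01,.019,.03,.04,.06): print(k,proj(ci,p-k*z).round(0), proj(ci,p-k*z+.011*x).round(0))
hub=ray(ci,(125,326),.138);print('hub',hub)
for v in [(226,158),(225,494),(14,125),(10,530)]:
    b=ray(ci,v,.125); d=b-hub; print(b.round(3),np.hypot(*d[:2]).round(4),np.degrees(np.arctan2(d[1],d[0])).round(1))
a=cv2.imread('pics/w2.png')[180:400,200:450]; cv2.imwrite('pics/w2c.png',cv2.resize(a,None,fx=2.7,fy=2.7,interpolation=cv2.INTER_CUBIC))
E
```

```text
0 [[322. 235.]] [[322. 217.]]
0.01 [[323. 243.]] [[323. 224.]]
0.019 [[323. 250.]] [[323. 230.]]
0.03 [[323. 259.]] [[323. 239.]]
0.04 [[323. 270.]] [[323. 247.]]
0.06 [[323. 294.]] [[323. 269.]]
hub [0.59801584 0.22760464 0.138     ]
[0.501 0.206 0.125] 0.0991 -167.4
[0.664 0.153 0.125] 0.0995 -48.7
[0.531 0.297 0.125] 0.0965 133.8
[0.695 0.245 0.125] 0.0981 10.1
```

View pics/w2c.png

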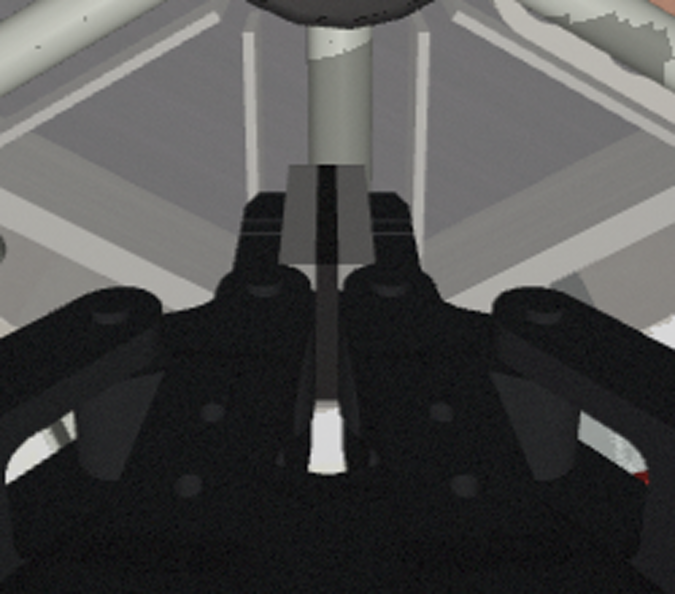

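The fingers shut fully without taking hold of the spoke. I'll test contact by straddling it loosely and turning, while watching the force.

>>> move_arm(translation=[[0,0,0],[0,0,0],[0,0,0],[0.35,6.6,0],[0.35,6.6,0],[0.35,6.6,0],[0,0,0]], twist=[[0,0,0],[0,0,0],[0,0,0],[0,0,-6],[0,0,-6],[0,0,-6],[0,0,0]], grip=24)

```text
time: 6.75
ee_pos: [0.5975, 0.1638, 0.1065]
tool_rot: [0.0, 0.709, 0.705, 0.001]
ft_force: [0.2, -0.3, -0.2]
opening: 0.0239
finger_force: 0.0
```

```bash
python3 - <<'E'
from h import *
p,r,o=pose();print(p,o['time'],o['opening'],o['ft_force'],o['torque'])
im,ci=snap('wrist','w3.png'); 
E
```

```text
[0.59746643 0.16384453 0.10654888] 6.75 0.023935763728622838 [ 0.15042453 -0.32175787 -0.16741036] [-0.03490727 -0.03984014 -0.09179774]
```

View pics/w3.png

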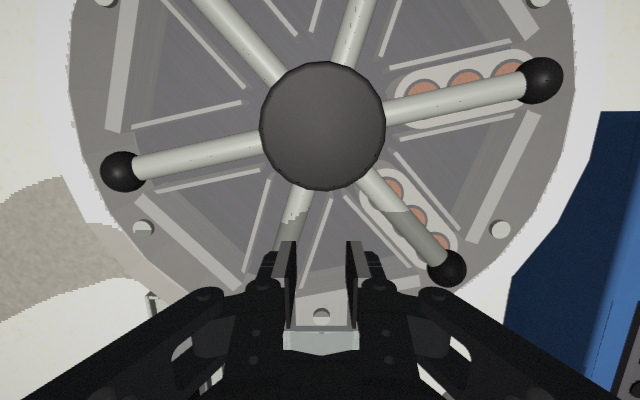

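The spoke at -108° did not move. The finger tips show at row 240 where I expected row 217, so they sit higher than assumed. I'll go back over the spoke and 20 mm lower, which still clears the guard, and close again.

>>> move_arm(translation=[[0.35,-6.6,0],[0.35,-6.6,0],[0.35,-6.6,0],[0,0,0],[0,0,5],[0,0,5],[0,0,5],[0,0,5],[0,0,0]], twist=[[0,0,6],[0,0,6],[0,0,6],[0,0,0],[0,0,0],[0,0,0],[0,0,0],[0,0,0],[0,0,0]], grip=50)

```text
time: 7.7
ee_pos: [0.5762, 0.1671, 0.0853]
tool_rot: [-0.0, 0.81, 0.586, -0.001]
ft_force: [-0.2, -0.1, -0.2]
opening: 0.05
finger_force: 0.0
```

>>> move_arm(translation=[[0,0,0],[0,0,0],[0,0,0],[0,0,0],[0,0,0],[0,0,0],[0,0,0]], twist=[[0,0,0],[0,0,0],[0,0,0],[0,0,0],[0,0,0],[0,0,0],[0,0,0]], grip=0, force=30)

```text
time: 8.4
ee_pos: [0.5785, 0.1669, 0.0869]
tool_rot: [0.001, 0.811, 0.586, 0.001]
ft_force: [5.0, -2.4, -0.5]
opening: 0.0108
finger_force: 29.4
```

The spoke is gripped now, so the real tips lie about 30 mm above the reported TCP. I'll turn 17.5° to the port.

>>> move_arm(translation=[[0.2,4.9,0],[0.2,4.9,0],[0.2,4.9,0],[0.2,4.9,0],[0,0,0],[0,0,0],[0,0,0]], twist=[[0,0,-4.4],[0,0,-4.4],[0,0,-4.4],[0,0,-4.4],[0,0,0],[0,0,0],[0,0,0]])

```text
time: 9.1
ee_pos: [0.5971, 0.1636, 0.0868]
tool_rot: [0.001, 0.712, 0.702, 0.001]
ft_force: [4.1, -3.1, 2.1]
opening: 0.0108
finger_force: 30.1
```

```bash
cat >> h.py <<'E'
def star(ci,im,hubz=.125):
    """angle of spokes mod 60 (deg): sample bright ring/ball pattern at radius 98 (black balls, z=.125) about the known hub"""
    best=[]
    for a in np.arange(-30,30,.25):
        s=0
        for k in range(6):
            t=np.radians(a+60*k)
            for rr in (.092,.098,.104):
                u,v=proj(ci,[HUB[0]+rr*np.cos(t),HUB[1]+rr*np.sin(t),.125])[0]
                if 0<=int(v)<400 and 0<=int(u)<640: s+=255-float(im[int(v),int(u)].mean())
        best.append((s,a))
    best.sort(reverse=True); m=best[0]
    c=[x for x in best if x[0]>.93*m[0] and abs(x[1]-m[1])<6]
    return np.mean([x[1] for x in c])
HUB=(.598,.2275)
E
python3 - <<'E'
from h import *
p,r,o=pose();print(p,o['time'],o['opening'],o['ft_force'],o['torque'])
d=p[:2]-HUB;print('ang',np.degrees(np.arctan2(d[1],d[0])),np.hypot(*d), 'toolx',np.degrees(np.arctan2(*r.as_matrix()[[1,0],0])))
for c in ('top','side'):
    im,ci=snap(c); print(c,star(ci,im))
    print([(round(q['p'],2),np.round(q['at']),ray(ci,q['at'],0).round(3)) for q in vision.mark_of(c,'carrier1')[:6]])
E
```

```text
[0.59712556 0.16358261 0.08680123] 9.1 0.010811829694313303 [ 4.09494105 -3.14475943  2.11452297] [-0.61824463 -0.97892938 -0.1038205 ]
ang -90.78379956371938 0.06392337338019106 toolx 89.24254262938359
top -27.125
[(0.92, array([191., 457.]), array([ 0.559, -0.554,  0.   ])), (0.9, array([192., 411.]), array([ 0.557, -0.405,  0.   ])), (0.88, array([266., 410.]), array([ 0.316, -0.395,  0.   ])), (0.75, array([211., 381.]), array([ 0.493, -0.305,  0.   ])), (0.68, array([231., 409.]), array([ 0.428, -0.395,  0.   ])), (0.54, array([134., 313.]), array([ 0.748, -0.082,  0.   ]))]
side -28.25
[(0.95, array([389., 356.]), array([ 0.557, -0.56 ,  0.   ])), (0.8, array([329., 245.]), array([ 0.322, -0.394,  0.   ])), (0.75, array([318., 347.]), array([ 0.565, -0.396,  0.   ])), (0.73, array([321., 292.]), array([ 0.432, -0.388,  0.   ])), (0.63, array([286., 312.]), array([ 0.49 , -0.299,  0.   ]))]
```

>>> move_arm(translation=[[0,0,0],[0,0,0],[0,0,0],[0,0,-30],[0,0,-40],[0,0,-45],[0,0,-45],[-42,-9.3,0],[-42,-9.3,0],[-42,-9.3,0],[-42,-9.3,0],[-42,-9.3,0],[-42,-9.3,0],[-42,-9.3,0],[-42,-9.3,0],[-42,-9.3,0],[-42,-9.3,0],[-42,-9.3,0],[0,0,0]], twist=[[0,0,0],[0,0,0],[0,0,0],[0,0,0],[0,0,0],[0,0,0],[0,0,0],[0,0,0],[0,0,0],[0,0,0],[0,0,0],[0,0,0],[0,0,0],[0,0,0],[0,0,0],[0,0,0],[0,0,0],[0,0,0],[0,0,0]], grip=50)

```text
time: 11.2
ee_pos: [0.4847, -0.3033, 0.2467]
tool_rot: [0.001, 0.715, 0.699, -0.002]
ft_force: [-0.2, -0.2, 0.7]
opening: 0.0498
finger_force: 0.0
```

```bash
cat >> h.py <<'E'
def carriers(ci,im,near=None,z=.036):
    """white carriers: find the 3 orange pellets -> centre and yaw on plane z; returns (x,y,yaw deg,whiteness)"""
    hsv=cv2.cvtColor(im,cv2.COLOR_RGB2HSV)
    m=((hsv[...,0]<16)&(hsv[...,1]>90)&(hsv[...,2]>70)).astype(np.uint8)
    n,l,st,ce=cv2.connectedComponentsWithStats(m)
    P=[(ray(ci,(ce[i][1],ce[i][0]),z),st[i][4]) for i in range(1,n) if st[i][4]>15]
    return P
E
python3 - <<'E'
from h import *
p,r,o=pose();print(p,o['time'],o['opening'],'toolx',np.degrees(np.arctan2(*r.as_matrix()[[1,0],0])))
im,ci=snap('wrist','w4.png')
for q,a in carriers(ci,im): print(q.round(4),a,proj(ci,q)[0].round())
for d in vision.mark_of('wrist','carrier1'): print(round(d['p'],2),np.round(d['at']),ray(ci,d['at'],0).round(4))
E
```

```text
[ 0.48468633 -0.30328305  0.24671476] 11.2 0.04975022004943017 toolx 88.74105640131909
[ 0.4842 -0.2696  0.036 ] 262 [321. 139.]
[ 0.4908 -0.2958  0.036 ] 253 [327. 161.]
[ 0.4976 -0.3222  0.036 ] 238 [333. 182.]
[ 0.7937 -0.3846  0.036 ] 980 [566. 225.]
[ 0.4334 -0.3646  0.036 ] 215 [282. 216.]
[ 0.5652 -0.3689  0.036 ] 212 [387. 217.]
[ 0.3375 -0.3728  0.036 ] 216 [207. 223.]
[ 0.3148 -0.3875  0.036 ] 209 [191. 235.]
[ 0.4304 -0.3914  0.036 ] 208 [281. 236.]
[ 0.5597 -0.3952  0.036 ] 205 [382. 236.]
[ 0.2918 -0.4019  0.036 ] 197 [175. 245.]
[ 0.4271 -0.4183  0.036 ] 192 [280. 255.]
[ 0.5472 -0.4217  0.036 ] 51 [371. 255.]
[ 0.5322 -0.5543  0.036 ] 153 [359. 340.]
[ 0.559  -0.5579  0.036 ] 150 [377. 342.]
[ 0.9321 -0.5884  0.036 ] 196 [635. 355.]
[ 0.9276 -0.6315  0.036 ] 172 [624. 378.]
0.95 [223. 200.] [ 0.3143 -0.3856  0.    ]
0.91 [325. 374.] [ 0.5601 -0.5582  0.    ]
0.8 [224. 377.] [ 0.5602 -0.3929  0.    ]
0.69 [157. 326.] [ 0.4908 -0.297   0.    ]
0.58 [226. 283.] [ 0.4284 -0.3917  0.    ]
```

View pics/w4.png

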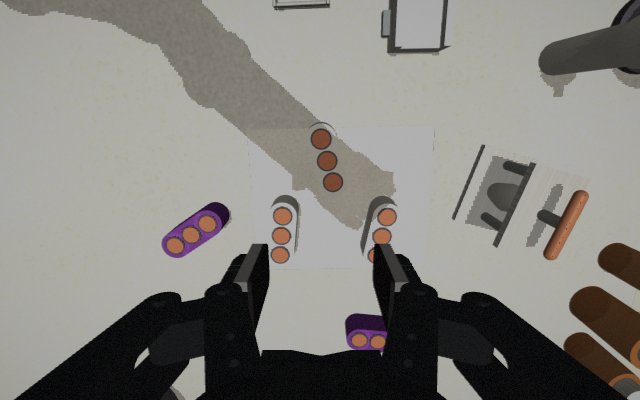

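Carrier A is white, though in shadow, with pellets at (321,139), (327,161) and (333,182). B is at (281,236) and C at (382,236). The purple ones at (191,235) and (368,342) are look-alikes. I'm taking A.

>>> move_arm(translation=[[7.6,5.9,35],[0,0,40],[0,0,40],[0,0,35],[0,0,30],[0,0,25],[0,0,22],[0,0,0]], twist=[[0,0,0],[0,0,-7.8],[0,0,-7.8],[0,0,0],[0,0,0],[0,0,0],[0,0,0],[0,0,0]], grip=70)

```text
time: 12.1
ee_pos: [0.4931, -0.2849, 0.0165]
tool_rot: [-0.004, 0.608, 0.794, 0.0]
ft_force: [-0.0, 0.5, 0.2]
opening: 0.0699
finger_force: 0.0
```

>>> move_arm(translation=[[0,0,5],[0,0,5],[0,0,5],[0,0,5],[0,0,5],[0,0,0],[0,0,0]], twist=[[0,0,0],[0,0,0],[0,0,0],[0,0,0],[0,0,0],[0,0,0],[0,0,0]])

```text
time: 12.8
ee_pos: [0.4944, -0.2891, -0.0057]
tool_rot: [-0.0, 0.609, 0.793, 0.0]
ft_force: [0.0, -0.1, -0.1]
opening: 0.07
finger_force: 0.0
```

>>> move_arm(translation=[[-5.6,-5.2,4],[0,0,4],[0,0,0],[0,0,0]], twist=[[0,0,0],[0,0,0],[0,0,0],[0,0,0]])

```text
time: 13.2
ee_pos: [0.4907, -0.2958, -0.0139]
tool_rot: [-0.0, 0.609, 0.793, 0.0]
ft_force: [-0.5, -0.2, -0.4]
opening: 0.0698
finger_force: 0.0
```

>>> move_arm(translation=[[0,0,0],[0,0,0],[0,0,0],[0,0,0],[0,0,0],[0,0,0]], twist=[[0,0,0],[0,0,0],[0,0,0],[0,0,0],[0,0,0],[0,0,0]], grip=20, force=70)

```text
time: 13.8
ee_pos: [0.4911, -0.2958, -0.0132]
tool_rot: [0.0, 0.609, 0.793, 0.0]
ft_force: [-0.2, 1.3, 6.4]
opening: 0.0346
finger_force: 71.1
```

```bash
python3 - <<'E'
from h import *
p,r,o=pose();print(p,o['time'],o['opening'],o['finger_force'],o['ft_force'],'toolx',np.degrees(np.arctan2(*r.as_matrix()[[1,0],0])))
im,ci=snap('side'); a=im[230:360,230:400,::-1]; cv2.imwrite('pics/s1.png',cv2.resize(a,None,fx=4,fy=4,interpolation=cv2.INTER_CUBIC))
E
```

```text
[ 0.49112988 -0.29583639 -0.01324383] 13.8 0.03464597227232432 71.09473586082458 [-0.24085835  1.3095647   6.43862656] toolx 104.94707120259831
```

View pics/s1.png

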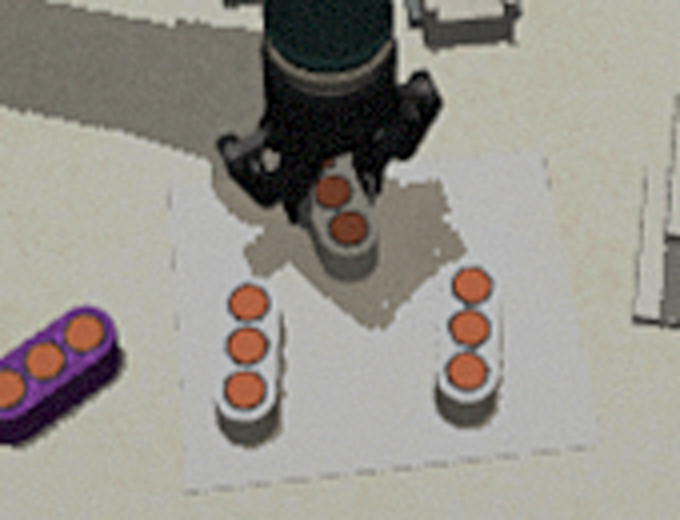

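The grip is sound on the white carrier A. Now I'll lift it, turn it and carry it to above the channel.

>>> move_arm(translation=[[0,0,-20],[0,0,-35],[0,0,-35],[0,0,-30],[0,0,0],[0,0,0],[0,0,0],[35.5,12.8,0],[35.5,12.8,0],[35.5,12.8,0],[35.5,12.8,0],[35.5,12.8,0],[35.5,12.8,0],[35.5,12.8,0],[35.5,12.8,0],[0,0,0],[0,0,0]], twist=[[0,0,0],[0,0,0],[0,0,0],[0,0,0],[0,0,5.15],[0,0,5.15],[0,0,5.15],[0,0,0],[0,0,0],[0,0,0],[0,0,0],[0,0,0],[0,0,0],[0,0,0],[0,0,0],[0,0,0],[0,0,0]])

```text
time: 15.55
ee_pos: [0.5955, -0.011, 0.1055]
tool_rot: [-0.0, 0.709, 0.705, -0.0]
ft_force: [0.7, -0.8, -1.6]
opening: 0.0346
finger_force: 70.3
```

```bash
python3 - <<'E'
from h import *
p,r,o=pose();print(p,o['time'],o['opening'],o['finger_force'],o['ft_force'],'toolx',np.degrees(np.arctan2(*r.as_matrix()[[1,0],0])))
im,ci=snap('wrist','w5.png')
print(carriers(ci,im,z=.146))
E
```

```text
[ 0.59547778 -0.01096897  0.10549771] 15.55 0.03461794895345314 70.28728365898132 [ 0.66823352 -0.82202277 -1.63209336] toolx 89.70062906555265
[(array([0.5968047 , 0.04521853, 0.146     ]), np.int32(685)), (array([0.59477634, 0.01198669, 0.146     ]), np.int32(2036)), (array([ 0.59446865, -0.01715499,  0.146     ]), np.int32(1724)), (array([ 0.59415982, -0.04614294,  0.146     ]), np.int32(1465))]
```

View pics/w5.png

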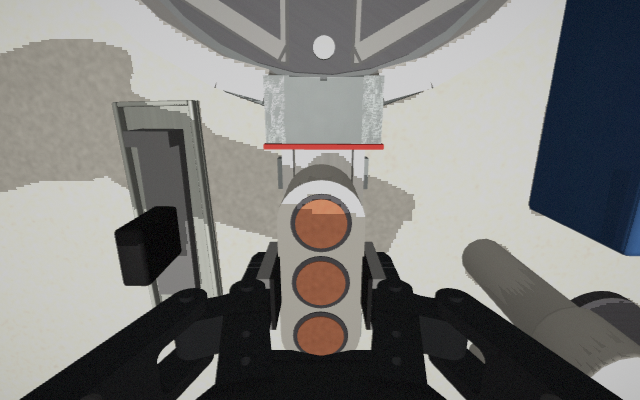

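>>> move_arm(translation=[[0,0,18],[0,0,18],[0,0,18],[0,0,16],[0,0,6],[0,0,5],[0,0,4],[0,0,0],[0,0,0]], twist=[[0,0,0],[0,0,0],[0,0,0],[0,0,0],[0,0,0],[0,0,0],[0,0,0],[0,0,0],[0,0,0]])

```text
time: 16.5
ee_pos: [0.5962, -0.0128, 0.0218]
tool_rot: [0.0, 0.71, 0.704, 0.0]
ft_force: [-0.9, 0.5, -1.4]
opening: 0.0347
finger_force: 70.3
```

>>> move_arm(translation=[[0,0,2],[0,0,1.5],[0,0,0]], twist=[[0,0,0],[0,0,0],[0,0,0]])

```text
time: 16.8
ee_pos: [0.5959, -0.0126, 0.0178]
tool_rot: [0.0, 0.71, 0.704, 0.0]
ft_force: [-0.3, 0.1, -2.2]
opening: 0.0346
finger_force: 70.5
```

>>> move_arm(translation=[[0,0,0],[0,0,0],[0,0,0],[0,0,0],[0,0,-10],[0,0,-25],[0,0,-35],[0,0,-40],[0,0,-30]], twist=[[0,0,0],[0,0,0],[0,0,0],[0,0,0],[0,0,0],[0,0,0],[0,0,0],[0,0,0],[0,0,0]], grip=60)

```text
time: 17.7
ee_pos: [0.5964, -0.0131, 0.1607]
tool_rot: [0.001, 0.71, 0.704, 0.001]
ft_force: [0.4, -0.2, -0.4]
opening: 0.0602
finger_force: 0.0
```

```bash
python3 - <<'E'
from h import *
p,r,o=pose();print(p,o['time'],o['opening'],o['ft_force'],'toolx',np.degrees(np.arctan2(*r.as_matrix()[[1,0],0])))
im,ci=snap('wrist','w6.png')
for q,a in carriers(ci,im,z=.067): print(q.round(4),a,proj(ci,q)[0].round())
# stick handle: dark blob left
print([(round(q['p'],2),np.round(q['at']),ray(ci,q['at'],.004).round(4)) for q in vision.mark_of('wrist','stick')[:3]])
E
```

```text
[ 0.59641135 -0.01307562  0.16071504] 17.7 0.06017198133988651 [ 0.43657561 -0.1936692  -0.42981282] toolx 89.46707297596627
[0.5962 0.0362 0.067 ] 397 [321. 135.]
[0.5951 0.0136 0.067 ] 511 [320. 162.]
[ 0.5946 -0.0135  0.067 ] 473 [319. 194.]
[ 0.5943 -0.0407  0.067 ] 433 [319. 223.]
[(0.68, array([205., 193.]), array([ 0.459 , -0.0417,  0.004 ]))]
```

>>> move_arm(translation=[[-8,-34.3,0],[-8,-34.3,0],[-8,-34.3,0],[-8,-34.3,0],[0,0,0],[0,0,0]], twist=[[0,0,0],[0,0,0],[0,0,0],[0,0,0],[0,0,0],[0,0,0]])

```text
time: 18.4
ee_pos: [0.4574, -0.0436, 0.1579]
tool_rot: [-0.0, 0.711, 0.704, 0.0]
ft_force: [0.5, 1.0, 0.8]
opening: 0.0599
finger_force: 0.0
```

```bash
python3 - <<'E'
from h import *
p,r,o=pose();print(p,o['time'],'toolx',np.degrees(np.arctan2(*r.as_matrix()[[1,0],0])))
im,ci=snap('wrist','w7.png')
print([(round(q['p'],2),np.round(q['at']),ray(ci,q['at'],.004).round(4)) for q in vision.mark_of('wrist','stick')[:3]])
g=im.max(2); c=proj(ci,[.459,-.042,.074])[0].astype(int);print(c)
n,l,st,ce=cv2.connectedComponentsWithStats((g<60).astype(np.uint8))
for i in range(1,n):
    if st[i][4]>200: print(st[i],ce[i].round())
E
```

```text
[ 0.45743054 -0.04357279  0.15786445] 18.4 toolx 89.43810267740615
[(0.62, array([178., 327.]), array([ 0.4633, -0.0435,  0.004 ]))]
[323 194]
[ 328    0  138   95 1400] [422.  61.]
[ 315  158   25   61 1437] [327. 188.]
[    9   246   624   154 43181] [321. 350.]
```

View pics/w7.png

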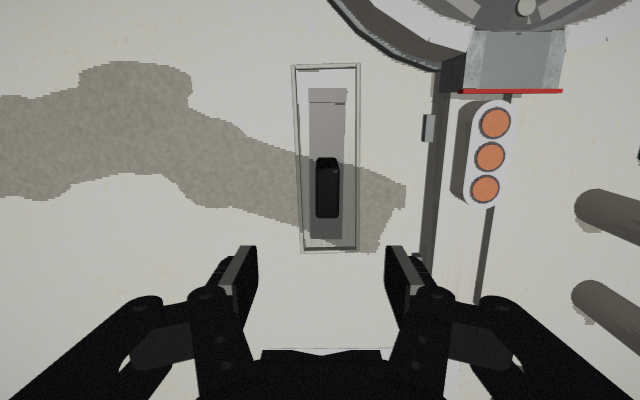

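```bash
python3 - <<'E'
from h import *
ci=vision.camera_info('wrist')
print('handle',ray(ci,(191.5,327.7),.074),'lo',ray(ci,(218,327.5),.074),'foot top',ray(ci,(88,328),.032),'tail',ray(ci,(238,327),.016),'foot back', ray(ci,(103,328),.032))
E
```

```text
handle [ 0.46473856 -0.03936069  0.074     ] lo [ 0.4645062  -0.06250192  0.074     ] foot top [0.46617616 0.04326907 0.032     ] tail [ 0.46512646 -0.10565122  0.016     ] foot back [0.46614489 0.03067801 0.032     ]
```

The handle top is centred at (328,191) and the foot front at row 88. That puts the stick origin at (0.465,-0.041), axis about 89.6°.

>>> move_arm(translation=[[2.7,7.8,20],[0,0,30],[0,0,30],[0,0,30],[0,0,22],[0,0,14],[0,0,8],[0,0,0],[0,0,0]], twist=[[0,0,0],[0,0,0],[0,0,0],[0,0,0],[0,0,0],[0,0,0],[0,0,0],[0,0,0],[0,0,0]])

```text
time: 19.4
ee_pos: [0.4671, -0.0409, 0.004]
tool_rot: [0.0, 0.71, 0.704, 0.0]
ft_force: [0.3, -0.4, -0.0]
opening: 0.0601
finger_force: 0.0
```

>>> move_arm(translation=[[0,0,0],[0,0,0],[0,0,0],[0,0,0],[0,0,0],[0,0,0]], twist=[[0,0,0],[0,0,0],[0,0,0],[0,0,0],[0,0,0],[0,0,0]], grip=5, force=90)

```text
time: 20.0
ee_pos: [0.4663, -0.0407, 0.0045]
tool_rot: [0.0, 0.71, 0.704, 0.0]
ft_force: [-0.2, 0.0, 6.5]
opening: 0.0185
finger_force: 88.1
```

>>> move_arm(translation=[[0,0,-15],[0,0,-25],[0,0,-30],[0,0,-25],[-24.6,25.9,0],[-24.6,25.9,0],[-24.6,25.9,0],[-24.6,25.9,0],[-24.6,25.9,0],[0,0,0],[0,0,0]], twist=[[0,0,0],[0,0,0],[0,0,0],[0,0,0],[0,0,0],[0,0,0],[0,0,0],[0,0,0],[0,0,0],[0,0,0],[0,0,0]])

```text
time: 21.1
ee_pos: [0.5942, -0.1655, 0.0984]
tool_rot: [-0.0, 0.711, 0.704, -0.0]
ft_force: [-0.4, -0.4, -2.1]
opening: 0.0192
finger_force: 88.2
```

```bash
python3 - <<'E'
from h import *
p,r,o=pose();print(p,o['time'],o['opening'],o['finger_force'],'toolx',np.degrees(np.arctan2(*r.as_matrix()[[1,0],0])))
im,ci=snap('wrist','w8.png')
for q,a in carriers(ci,im,z=.067): print(q.round(4),a,proj(ci,q)[0].round())
E
```

```text
[ 0.5942209  -0.16554726  0.09841936] 21.1 0.019243195584797125 88.18015694618225 toolx 89.43368060504436
[ 0.5943 -0.0428  0.067 ] 863 [320.  12.]
```

View pics/w8.png

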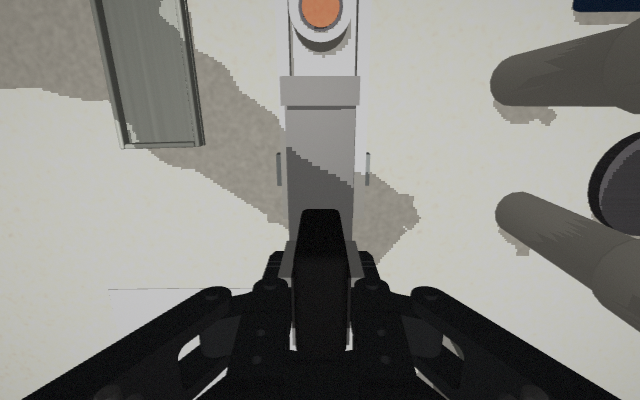

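The stick is held straight at columns 280 to 360, behind the carrier, whose tail pellet is at (320,12). I'll lower it into the channel.

>>> move_arm(translation=[[0,0,18],[0,0,18],[0,0,14],[0,0,8],[0,0,5],[0,0,3],[0,0,0],[0,0,0]], twist=[[0,0,0],[0,0,0],[0,0,0],[0,0,0],[0,0,0],[0,0,0],[0,0,0],[0,0,0]])

```text
time: 21.95
ee_pos: [0.595, -0.1652, 0.0333]
tool_rot: [0.0, 0.71, 0.704, 0.0]
ft_force: [0.2, -0.7, -1.4]
opening: 0.0191
finger_force: 88.2
```

>>> move_arm(translation=[[8,0,0.5],[10,0,0],[10,0,0],[10,0,0],[10,0,0],[10,0,0],[10,0,0],[10,0,0],[10,0,0],[10,0,0],[10,0,0],[10,0,0],[0,0,0]], twist=[[0,0,0],[0,0,0],[0,0,0],[0,0,0],[0,0,0],[0,0,0],[0,0,0],[0,0,0],[0,0,0],[0,0,0],[0,0,0],[0,0,0],[0,0,0]])

```text
time: 23.25
ee_pos: [0.5954, -0.0439, 0.032]
tool_rot: [-0.001, 0.709, 0.705, 0.0]
ft_force: [-0.1, 1.3, -1.7]
opening: 0.0187
finger_force: 88.3
```

```bash
python3 - <<'E'
from h import *
p,r,o=pose();print(p,o['time'],o['opening'],o['finger_force'],o['ft_force'],'toolx',np.degrees(np.arctan2(*r.as_matrix()[[1,0],0])))
im,ci=snap('wrist','w9.png')
for q,a in carriers(ci,im,z=.067): print(q.round(4),a,proj(ci,q)[0].round())
E
```

```text
[ 0.59543641 -0.04394968  0.03197566] 23.25 0.018693943669704168 88.32459211349487 [-0.10950319  1.27030472 -1.66077225] toolx 89.66941066264206
[0.5964 0.0387 0.067 ] 2078 [324.  78.]
```

>>> move_arm(translation=[[8,0,0],[8,0,0],[8,0,0],[8,0,0],[7,0,0],[5,0,0],[3,0,0],[2,0,0],[0,0,0],[0,0,0]], twist=[[0,0,0],[0,0,0],[0,0,0],[0,0,0],[0,0,0],[0,0,0],[0,0,0],[0,0,0],[0,0,0],[0,0,0]])

```text
time: 24.3
ee_pos: [0.5961, 0.002, 0.0324]
tool_rot: [-0.0, 0.71, 0.704, 0.0]
ft_force: [1.0, 0.5, -1.9]
opening: 0.0189
finger_force: 88.3
```

```bash
cat >> h.py <<'E'
def inside(ci,im):
    "pellets seen in the drum: radius, angle at height .066 (through the guard)"
    out=[]
    for q,a in carriers(ci,im,z=.066):
        d=q[:2]-HUB
        if np.hypot(*d)<.17: out.append((round(np.hypot(*d)*1000),round(float(np.degrees(np.arctan2(d[1],d[0]))),1),int(a)))
    return out
E
python3 - <<'E'
from h import *
p,r,o=pose();print(p,o['time'],o['opening'],o['finger_force'],o['ft_force'],'toolx',np.degrees(np.arctan2(*r.as_matrix()[[1,0],0])))
im,ci=snap('wrist','w10.png');print(inside(ci,im))
im,ci=snap('top','t10.png');print(inside(ci,im))
E
```

```text
[0.5960714  0.00197718 0.03238554] 24.3 0.018947505081174116 88.32555770874023 [ 0.96378477  0.51877957 -1.93675788] toolx 89.47817276170014
[(121, -91.4, 1616)]
[(121, -32.8, 28), (91, 25.3, 16), (94, -33.2, 28), (63, 24.0, 18), (68, -33.0, 21)]
```

>>> move_arm(translation=[[2,0,0],[1.5,0,0],[0.5,0,0],[0,0,0]], twist=[[0,0,0],[0,0,0],[0,0,0],[0,0,0]])

```text
time: 24.8
ee_pos: [0.5962, 0.0059, 0.0324]
tool_rot: [0.0, 0.71, 0.704, 0.0]
ft_force: [-0.1, -1.1, -0.1]
opening: 0.0192
finger_force: 88.3
```

```bash
python3 - <<'E'
from h import *
p,r,o=pose();print(p,o['time'],o['opening'],o['finger_force'],o['ft_force'],'toolx',np.degrees(np.arctan2(*r.as_matrix()[[1,0],0])))
im,ci=snap('wrist','w11.png');print(inside(ci,im))
E
```

```text
[0.59620548 0.00587077 0.03237762] 24.8 0.019213524031963664 88.3250641822815 [-0.13276148 -1.05083055 -0.10158764] toolx 89.49109484491645
[(119, -91.3, 1953)]
```

Carrier A is home: its outer pellet is at radius 119, and the nominal is 118.5. I'll pull the stick back and park it in the outer end of the channel for the next feed.

>>> move_arm(translation=[[-8,0,0],[-15,0,0],[-15,0,0],[-15,0,0],[-15,0,0],[-15,0,0],[-15,0,0],[-15,0,0],[-15,0,0],[-15,0,0],[-10,0,0],[0,0,0.5],[0,0,0.5],[0,0,0]], twist=[[0,0,0],[0,0,0],[0,0,0],[0,0,0],[0,0,0],[0,0,0],[0,0,0],[0,0,0],[0,0,0],[0,0,0],[0,0,0],[0,0,0],[0,0,0],[0,0,0]])

```text
time: 26.25
ee_pos: [0.595, -0.1468, 0.0316]
tool_rot: [0.0, 0.71, 0.704, 0.0]
ft_force: [0.7, -1.3, 2.3]
opening: 0.019
finger_force: 88.9
```

>>> move_arm(translation=[[0,0,0],[0,0,0],[0,0,0],[0,0,0],[0,0,-15],[0,0,-30],[0,0,-35],[0,0,-35],[0,0,0]], twist=[[0,0,0],[0,0,0],[0,0,0],[0,0,0],[0,0,0],[0,0,0],[0,0,0],[0,0,0],[0,0,0]], grip=50)

```text
time: 27.15
ee_pos: [0.5984, -0.1488, 0.1522]
tool_rot: [0.004, 0.71, 0.704, 0.003]
ft_force: [0.2, -0.1, 0.1]
opening: 0.0501
finger_force: 0.0
```

>>> move_arm(translation=[[42.9,-7.1,0],[42.9,-7.1,0],[42.9,-7.1,0],[42.9,-7.1,0],[42.9,-7.1,0],[42.9,-7.1,0],[42.9,-7.1,0],[42.9,-7.1,0],[0,0,0],[0,0,0],[0,0,0],[0,0,0],[0,0,0],[0,0,0],[0,0,0],[0,0,0],[0,0,0]], twist=[[0,0,0],[0,0,0],[0,0,0],[0,0,0],[0,0,0],[0,0,0],[0,0,0],[0,0,0],[0,0,7.5],[0,0,7.5],[0,0,7.5],[0,0,7.5],[0,0,7.5],[0,0,7.5],[0,0,7.5],[0,0,7.5],[0,0,0]])

```text
time: 28.85
ee_pos: [0.5405, 0.1968, 0.1462]
tool_rot: [0.0, 0.967, 0.255, -0.0]
ft_force: [-0.4, 0.1, -0.4]
opening: 0.0496
finger_force: 0.0
```

```bash
python3 - <<'E'
from h import *
p,r,o=pose();print(p,o['time'],o['opening'],'toolx',np.degrees(np.arctan2(*r.as_matrix()[[1,0],0])))
im,ci=snap('wrist','w12.png');print(inside(ci,im),star(ci,im)); im,ci=snap('top');print(inside(ci,im),star(ci,im))
t=np.array([HUB[0]+.064*np.cos(np.radians(-150.5)),HUB[1]+.064*np.sin(np.radians(-150.5)),.087])
print(r.inv().apply(t-p)*1000)
E
```

```text
[0.54052889 0.19684279 0.14624074] 28.85 0.049633923850196604 toolx 29.516339932947364
[(117, -28.3, 44), (90, -27.7, 28), (66, -26.2, 44)] -28.125
[(121, -32.9, 27), (91, 25.3, 20), (94, -32.8, 28), (63, 23.7, 19), (67, -34.3, 27), (67, -93.3, 17), (96, -92.6, 16), (121, -91.3, 22)] 26.75
[ 1.1584104   1.59819828 59.24045727]
```

>>> move_arm(translation=[[1.2,1.6,15],[0,0,20],[0,0,16],[0,0,8],[0,0,0],[0,0,0]], twist=[[0,0,0],[0,0,0],[0,0,0],[0,0,0],[0,0,0],[0,0,0]])

```text
time: 29.55
ee_pos: [0.5431, 0.1956, 0.0873]
tool_rot: [0.0, 0.967, 0.254, 0.0]
ft_force: [0.1, -0.2, -0.3]
opening: 0.0499
finger_force: 0.0
```

>>> move_arm(translation=[[0,0,0],[0,0,0],[0,0,0],[0,0,0],[0,0,0],[0,0,0],[0,0,0]], twist=[[0,0,0],[0,0,0],[0,0,0],[0,0,0],[0,0,0],[0,0,0],[0,0,0]], grip=0, force=30)

```text
time: 30.25
ee_pos: [0.5436, 0.1955, 0.088]
tool_rot: [0.0, 0.967, 0.254, 0.001]
ft_force: [0.3, -1.9, 5.8]
opening: 0.0107
finger_force: 29.7
```

```bash
python3 - <<'E'
from h import *
p,r,o=pose();print(p,o['time'],o['opening'],o['finger_force'],o['ft_force'])
d=p[:2]-HUB;print('ang',np.degrees(np.arctan2(d[1],d[0])),np.hypot(*d), 'toolx',np.degrees(np.arctan2(*r.as_matrix()[[1,0],0])))
E
```

```text
[0.54355956 0.19549875 0.08798148] 30.25 0.010675861359192369 29.68279391527176 [ 0.28576287 -1.90443698  5.78575796]
ang -149.55207950593797 0.06314936336520788 toolx 29.45343456097639
```

>>> move_arm(translation=[[0.34,6.55,0],[0.34,6.55,0],[0.34,6.55,0],[0.34,6.55,0],[0.34,6.55,0],[0.34,6.55,0],[0.34,6.55,0],[0.34,6.55,0],[0.34,6.55,0],[0.34,6.55,0],[0,0,0],[0,0,0],[0,0,0]], twist=[[0,0,-5.95],[0,0,-5.95],[0,0,-5.95],[0,0,-5.95],[0,0,-5.95],[0,0,-5.95],[0,0,-5.95],[0,0,-5.95],[0,0,-5.95],[0,0,-5.95],[0,0,0],[0,0,0],[0,0,0]])

```text
time: 31.55
ee_pos: [0.5975, 0.1628, 0.088]
tool_rot: [0.001, 0.714, 0.7, 0.0]
ft_force: [0.7, -2.6, 5.9]
opening: 0.0107
finger_force: 30.4
```

```bash
python3 - <<'E'
from h import *
p,r,o=pose();print(p,o['time'],o['opening'],o['finger_force'],o['ft_force'])
d=p[:2]-HUB;print('ang',np.degrees(np.arctan2(d[1],d[0])),np.hypot(*d), 'toolx',np.degrees(np.arctan2(*r.as_matrix()[[1,0],0])))
im,ci=snap('top');print(inside(ci,im))
E
```

```text
[0.59754828 0.1628037  0.0879949 ] 31.55 0.010675286888030258 30.377007722854614 [ 0.70974437 -2.57915557  5.91345333]
ang -90.40004036955919 0.06469787231300012 toolx 88.88487752570414
[(119, -32.1, 28)]
```

>>> move_arm(translation=[[0,0,0],[0,0,0],[0,0,0],[0,0,-30],[0,0,-40],[0,0,-45],[-43.8,-13.1,0],[-43.8,-13.1,0],[-43.8,-13.1,0],[-43.8,-13.1,0],[-43.8,-13.1,0],[-43.8,-13.1,0],[-43.8,-13.1,0],[-43.8,-13.1,0],[-43.8,-13.1,0],[-43.8,-13.1,0],[-43.8,-13.1,0],[-43.8,-13.1,0],[0,0,0],[0,0,0]], twist=[[0,0,0],[0,0,0],[0,0,0],[0,0,0],[0,0,0],[0,0,0],[0,0,0],[0,0,0],[0,0,0],[0,0,0],[0,0,0],[0,0,0],[0,0,0],[0,0,0],[0,0,0],[0,0,0],[0,0,0],[0,0,0],[0,0,5.6],[0,0,0]], grip=50)

```text
time: 33.6
ee_pos: [0.429, -0.3601, 0.202]
tool_rot: [-0.0, 0.748, 0.664, -0.0]
ft_force: [-1.2, -0.2, -0.7]
opening: 0.0497
finger_force: 0.0
```

```bash
cat >> h.py <<'E'
def trip(ci,im,z=.036):
    "white carriers on the bench: centre, axis angle; from pellet triples ~27 mm apart"
    P=[q for q,a in carriers(ci,im,z)]
    for m in P:
        for a in P:
            v=a-m
            if v[1]<=0 or not .023<np.hypot(*v[:2])<.031: continue
            for b in P:
                if np.hypot(*(b+a-2*m)[:2])<.006:
                    s=proj(ci,[*(m[:2]+ .022/np.hypot(*v[:2])*np.array([v[1],-v[0]])*0+ .5*v[:2]),z])[0].astype(int)
                    print('centre',m[:2].round(4),'yaw',np.degrees(np.arctan2((a-b)[1],(a-b)[0])).round(1),'px',proj(ci,m)[0].round(),'rgb between',im[s[1],s[0]])
E
python3 - <<'E'
from h import *
p,r,o=pose();print(p,o['time'],o['opening'],'toolx',np.degrees(np.arctan2(*r.as_matrix()[[1,0],0])))
im,ci=snap('wrist','w13.png'); trip(ci,im)
E
```

```text
[ 0.42901179 -0.3601373   0.20200059] 33.6 0.049682996766256 toolx 83.15572175089727
centre [ 0.56   -0.3954] yaw 78.0 px [445. 193.] rgb between [163 163 164]
centre [ 0.4304 -0.3916] yaw 83.2 px [326. 203.] rgb between [134 132 123]
centre [ 0.3146 -0.3875] yaw 32.7 px [222. 211.] rgb between [89 64 98]
```

>>> move_arm(translation=[[-31.1,5.1,0],[0,0,40],[0,0,45],[0,0,45],[0,0,30],[0,0,0]], twist=[[0,0,0],[0,0,0],[0,0,0],[0,0,0],[0,0,0],[0,0,0]], grip=70)

```text
time: 34.25
ee_pos: [0.4307, -0.3853, 0.0383]
tool_rot: [-0.005, 0.745, 0.667, 0.0]
ft_force: [-0.2, -1.0, -0.4]
opening: 0.0697
finger_force: 0.0
```

>>> move_arm(translation=[[0,0,18],[0,0,16],[0,0,12],[0,0,9],[0,0,0],[0,0,0],[0,0,0]], twist=[[0,0,0],[0,0,0],[0,0,0],[0,0,0],[0,0,0],[0,0,0],[0,0,0]])

```text
time: 34.95
ee_pos: [0.432, -0.3909, -0.0121]
tool_rot: [0.001, 0.747, 0.665, 0.0]
ft_force: [-0.9, 0.9, -0.7]
opening: 0.0698
finger_force: 0.0
```

Position is good to 1.5 mm, so I'll grip.

>>> move_arm(translation=[[0,-1.5,1],[0,0,0],[0,0,0],[0,0,0],[0,0,0],[0,0,0],[0,0,0]], twist=[[0,0,0],[0,0,0],[0,0,0],[0,0,0],[0,0,0],[0,0,0],[0,0,0]], grip=20, force=70)

```text
time: 35.65
ee_pos: [0.4304, -0.3905, -0.013]
tool_rot: [0.0, 0.747, 0.665, 0.0]
ft_force: [-0.1, 0.7, 4.9]
opening: 0.0344
finger_force: 70.9
```

```bash
python3 - <<'E'
from h import *
p,r,o=pose();t=np.degrees(np.arctan2(*r.as_matrix()[[1,0],0]));print(p,o['time'],o['opening'],o['finger_force'],'toolx',t)
d=np.array([.5957,-.0125])-p[:2];a=np.radians(89.5);print('twist',t-89.5,'x,y',d@[np.cos(a),np.sin(a)],d@[np.sin(a),-np.cos(a)])
E
```

```text
[ 0.43040584 -0.39052858 -0.01304283] 35.65 0.03440263451679994 70.94274044036865 toolx 83.38372234035671
twist -6.116277659643288 x,y 0.3794566351437055 0.16198898500768555
```

>>> move_arm(translation=[[0,0,-20],[0,0,-35],[0,0,-35],[0,0,-40],[0,0,0],[37.9,16.2,0],[37.9,16.2,0],[37.9,16.2,0],[37.9,16.2,0],[37.9,16.2,0],[37.9,16.2,0],[37.9,16.2,0],[37.9,16.2,0],[37.9,16.2,0],[37.9,16.2,0],[0,0,0],[0,0,0]], twist=[[0,0,0],[0,0,0],[0,0,0],[0,0,0],[0,0,-6.1],[0,0,0],[0,0,0],[0,0,0],[0,0,0],[0,0,0],[0,0,0],[0,0,0],[0,0,0],[0,0,0],[0,0,0],[0,0,0],[0,0,0]])

```text
time: 37.35
ee_pos: [0.5954, -0.0107, 0.1155]
tool_rot: [-0.0, 0.709, 0.705, -0.0]
ft_force: [0.0, -0.7, -1.4]
opening: 0.0346
finger_force: 70.3
```

```bash
python3 - <<'E'
from h import *
p,r,o=pose();t=np.degrees(np.arctan2(*r.as_matrix()[[1,0],0]));print(p,o['time'],o['opening'],o['finger_force'],'toolx',t)
im,ci=snap('wrist','w14.png');trip(ci,im,z=p[2]+.049)
E
```

```text
[ 0.59537685 -0.01072135  0.11554127] 37.35 0.034593516673396045 70.31086921691895 toolx 89.72078183230262
```

>>> move_arm(translation=[[0,0,20],[0,0,20],[0,0,20],[0,0,17],[0,0,9],[0,0,6],[0,0,3],[0,0,2],[0,0,1],[0,0,0]], twist=[[0,0,0],[0,0,0],[0,0,0],[0,0,0],[0,0,0],[0,0,0],[0,0,0],[0,0,0],[0,0,0],[0,0,0]])

```text
time: 38.4
ee_pos: [0.5959, -0.0127, 0.0187]
tool_rot: [0.0, 0.71, 0.704, 0.0]
ft_force: [-0.2, 0.0, -1.5]
opening: 0.0347
finger_force: 70.4
```

>>> move_arm(translation=[[0,0,0],[0,0,0],[0,0,0],[0,0,0],[0,0,-10],[0,0,-25],[0,0,-35],[0,0,-35],[0,0,-25],[-33,0,0],[-34,0,0],[-34,0,0],[-33,0,0],[0,0,0],[0,0,0]], twist=[[0,0,0],[0,0,0],[0,0,0],[0,0,0],[0,0,0],[0,0,0],[0,0,0],[0,0,0],[0,0,0],[0,0,0],[0,0,0],[0,0,0],[0,0,0],[0,0,0],[0,0,0]], grip=55)

```text
time: 39.9
ee_pos: [0.5941, -0.1477, 0.149]
tool_rot: [0.0, 0.711, 0.703, 0.0]
ft_force: [-0.3, 0.0, 0.1]
opening: 0.0547
finger_force: 0.0
```

```bash
python3 - <<'E'
from h import *
p,r,o=pose();t=np.degrees(np.arctan2(*r.as_matrix()[[1,0],0]));print(p,o['time'],o['opening'],'toolx',t)
im,ci=snap('wrist','w15.png');trip(ci,im,z=.067)
for q,a in carriers(ci,im,z=.067): print(q.round(4),a)
for d in vision.mark_of('wrist','stick')[:2]: print(round(d['p'],2),ray(ci,d['at'],.031).round(4))
E
```

```text
[ 0.59412327 -0.14772301  0.14897319] 39.9 0.05465695993342572 toolx 89.34823574357804
[ 0.5949 -0.0139  0.067 ] 768
[ 0.5947 -0.0405  0.067 ] 725
0.73 [ 0.5935 -0.1508  0.031 ]
```

View pics/w15.png

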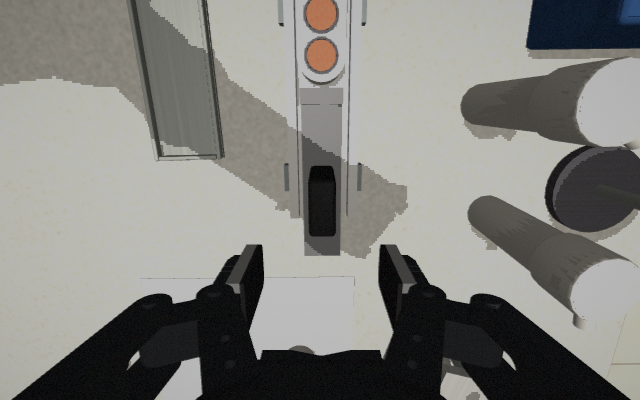

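Carrier B lies in the channel with pellets at (321,13) and (321,54). The stick foot is just behind it at row 95, with the handle at (322,200). I'll regrip the stick.

>>> move_arm(translation=[[0,0,35],[0,0,35],[0,0,25],[0,0,14],[0,0,8],[0,0,0],[0,0,0]], twist=[[0,0,0],[0,0,0],[0,0,0],[0,0,0],[0,0,0],[0,0,0],[0,0,0]])

```text
time: 40.7
ee_pos: [0.5953, -0.1468, 0.0323]
tool_rot: [0.001, 0.71, 0.704, 0.0]
ft_force: [-0.5, -0.1, -0.0]
opening: 0.0551
finger_force: 0.0
```

>>> move_arm(translation=[[0,0,0],[0,0,0],[0,0,0],[0,0,0],[0,0,0],[0,0,0]], twist=[[0,0,0],[0,0,0],[0,0,0],[0,0,0],[0,0,0],[0,0,0]], grip=5, force=90)

```text
time: 41.3
ee_pos: [0.5954, -0.147, 0.0324]
tool_rot: [0.001, 0.71, 0.704, 0.001]
ft_force: [-0.2, 0.8, 6.3]
opening: 0.019
finger_force: 88.6
```

>>> move_arm(translation=[[4,0,-0.8],[10,0,0],[10,0,0],[10,0,0],[10,0,0],[10,0,0],[10,0,0],[10,0,0],[10,0,0],[10,0,0],[10,0,0],[10,0,0],[8,0,0],[8,0,0],[8,0,0],[6,0,0],[4,0,0],[3,0,0],[0,0,0],[0,0,0]], twist=[[0,0,0],[0,0,0],[0,0,0],[0,0,0],[0,0,0],[0,0,0],[0,0,0],[0,0,0],[0,0,0],[0,0,0],[0,0,0],[0,0,0],[0,0,0],[0,0,0],[0,0,0],[0,0,0],[0,0,0],[0,0,0],[0,0,0],[0,0,0]])

```text
time: 43.3
ee_pos: [0.5959, 0.0049, 0.0324]
tool_rot: [0.0, 0.71, 0.704, 0.0]
ft_force: [-0.5, -4.0, 6.4]
opening: 0.0194
finger_force: 88.8
```

```bash
python3 - <<'E'
from h import *
p,r,o=pose();print(p,o['time'],o['opening'],o['finger_force'],o['ft_force'],'toolx',np.degrees(np.arctan2(*r.as_matrix()[[1,0],0])))
im,ci=snap('wrist','w16.png');print(inside(ci,im))
im,ci=snap('top');print(inside(ci,im))
E
```

```text
[0.59585545 0.00491791 0.03238237] 43.3 0.019363600990144846 88.75081658363342 [-0.48374101 -3.96694745  6.41542813] toolx 89.50975932653026
[(119, -91.0, 1875)]
[(119, -32.2, 25), (91, 25.7, 18), (92, -32.2, 25), (63, 23.9, 18)]
```

Carrier B is home, with its outer pellet at radius 119. I'll retract and park the stick again.

>>> move_arm(translation=[[-8,0,0],[-15,0,0],[-15,0,0],[-15,0,0],[-15,0,0],[-15,0,0],[-15,0,0],[-15,0,0],[-15,0,0],[-15,0,0],[-9,0,0],[0,0,0.5],[0,0,0.5],[0,0,0]], twist=[[0,0,0],[0,0,0],[0,0,0],[0,0,0],[0,0,0],[0,0,0],[0,0,0],[0,0,0],[0,0,0],[0,0,0],[0,0,0],[0,0,0],[0,0,0],[0,0,0]])

```text
time: 44.8
ee_pos: [0.5955, -0.1437, 0.0324]
tool_rot: [-0.002, 0.709, 0.705, 0.002]
ft_force: [-1.5, 2.9, 15.4]
opening: 0.0191
finger_force: 90.0
```

>>> move_arm(translation=[[0,0,0],[0,0,0],[0,0,0],[0,0,0],[0,0,-15],[0,0,-30],[0,0,-35],[0,0,-35],[0,0,0]], twist=[[0,0,0],[0,0,0],[0,0,0],[0,0,0],[0,0,0],[0,0,0],[0,0,0],[0,0,0],[0,0,0]], grip=50)

```text
time: 45.7
ee_pos: [0.5979, -0.1497, 0.1518]
tool_rot: [0.004, 0.711, 0.704, 0.003]
ft_force: [0.4, -0.8, -0.8]
opening: 0.0496
finger_force: 0.0
```

>>> move_arm(translation=[[42.9,-7.1,0],[42.9,-7.1,0],[42.9,-7.1,0],[42.9,-7.1,0],[42.9,-7.1,0],[42.9,-7.1,0],[42.9,-7.1,0],[42.9,-7.1,0],[0,0,0],[0,0,0],[0,0,0],[0,0,0],[0,0,0],[0,0,0],[0,0,0],[0,0,0],[0,0,0]], twist=[[0,0,0],[0,0,0],[0,0,0],[0,0,0],[0,0,0],[0,0,0],[0,0,0],[0,0,0],[0,0,7.5],[0,0,7.5],[0,0,7.5],[0,0,7.5],[0,0,7.5],[0,0,7.5],[0,0,7.5],[0,0,7.5],[0,0,0]])

```text
time: 47.4
ee_pos: [0.5402, 0.1961, 0.1459]
tool_rot: [0.0, 0.967, 0.255, -0.0]
ft_force: [0.1, -0.4, -0.7]
opening: 0.0501
finger_force: 0.0
```

```bash
python3 - <<'E'
from h import *
p,r,o=pose();print(p,o['time'],o['opening'],'toolx',np.degrees(np.arctan2(*r.as_matrix()[[1,0],0])))
t=np.array([HUB[0]+.064*np.cos(np.radians(-150.5)),HUB[1]+.064*np.sin(np.radians(-150.5)),.087])
print(r.inv().apply(t-p)*1000)
im,ci=snap('top');print(inside(ci,im))
E
```

```text
[0.54019303 0.19607854 0.14590402] 47.4 0.05014982843388355 toolx 29.502053383775383
[ 1.84174691  1.09477269 58.9027146 ]
[(119, -31.9, 27), (91, 25.8, 19), (93, -32.2, 25), (64, 24.2, 17), (65, -32.7, 28), (121, -91.1, 24), (68, -93.2, 19), (96, -92.8, 17)]
```

>>> move_arm(translation=[[1.8,1.1,15],[0,0,20],[0,0,16],[0,0,8],[0,0,0],[0,0,0]], twist=[[0,0,0],[0,0,0],[0,0,0],[0,0,0],[0,0,0],[0,0,0]])

```text
time: 48.05
ee_pos: [0.543, 0.1956, 0.0872]
tool_rot: [0.0, 0.967, 0.255, 0.0]
ft_force: [0.5, 0.1, 0.4]
opening: 0.0499
finger_force: 0.0
```

>>> move_arm(translation=[[0,0,0],[0,0,0],[0,0,0],[0,0,0],[0,0,0],[0,0,0],[0,0,0]], twist=[[0,0,0],[0,0,0],[0,0,0],[0,0,0],[0,0,0],[0,0,0],[0,0,0]], grip=0, force=30)

```text
time: 48.75
ee_pos: [0.5436, 0.1953, 0.0878]
tool_rot: [0.0, 0.967, 0.254, 0.001]
ft_force: [0.4, -2.9, 5.4]
opening: 0.0104
finger_force: 29.7
```

```bash
python3 - <<'E'
from h import *
p,r,o=pose();print(p,o['time'],o['opening'],o['finger_force'],o['ft_force'])
d=p[:2]-HUB;print('ang',np.degrees(np.arctan2(d[1],d[0])),np.hypot(*d), 'toolx',np.degrees(np.arctan2(*r.as_matrix()[[1,0],0])))
E
```

```text
[0.54364998 0.19528718 0.08782156] 48.75 0.010410369106267114 29.73113179206848 [ 0.43311429 -2.91111444  5.398279  ]
ang -149.34511750471893 0.06317903356282979 toolx 29.44688952289971
```

>>> move_arm(translation=[[0.34,6.55,0],[0.34,6.55,0],[0.34,6.55,0],[0.34,6.55,0],[0.34,6.55,0],[0.34,6.55,0],[0.34,6.55,0],[0.34,6.55,0],[0.34,6.55,0],[0.34,6.55,0],[0,0,0],[0,0,0],[0,0,0]], twist=[[0,0,-5.95],[0,0,-5.95],[0,0,-5.95],[0,0,-5.95],[0,0,-5.95],[0,0,-5.95],[0,0,-5.95],[0,0,-5.95],[0,0,-5.95],[0,0,-5.95],[0,0,0],[0,0,0],[0,0,0]])

```text
time: 50.05
ee_pos: [0.5975, 0.1628, 0.0878]
tool_rot: [0.001, 0.714, 0.7, 0.0]
ft_force: [0.7, -3.7, 6.2]
opening: 0.0104
finger_force: 30.6
```

```bash
python3 - <<'E'
from h import *
p,r,o=pose();print(p,o['time'],o['opening'],o['finger_force'],o['ft_force'])
d=p[:2]-HUB;print('ang',np.degrees(np.arctan2(d[1],d[0])),np.hypot(*d), 'toolx',np.degrees(np.arctan2(*r.as_matrix()[[1,0],0])))
im,ci=snap('top');print(inside(ci,im)); trip(ci,im)
E
```

```text
[0.59752588 0.16282596 0.08781577] 50.05 0.010361647165983508 30.62395691871643 [ 0.72257332 -3.65295788  6.23920246]
ang -90.42002229116855 0.06467578011808771 toolx 88.87272666634246
[(120, -32.1, 23), (63, 151.7, 27), (91, 150.8, 28), (117, 150.6, 29)]
centre [ 0.5596 -0.3967] yaw 78.9 px [411. 189.] rgb between [103  67  47]
centre [ 0.5593 -0.5599] yaw 172.7 px [463. 189.] rgb between [83 49 62]
centre [0.5224 0.2814] yaw 149.4 px [197. 200.] rgb between [86 73 71]
centre [ 0.3153 -0.3893] yaw 33.1 px [411. 267.] rgb between [93 58 85]
```

>>> move_arm(translation=[[0,0,0],[0,0,0],[0,0,0],[0,0,-30],[0,0,-40],[0,0,-45],[-43.6,-2.3,0],[-43.6,-2.3,0],[-43.6,-2.3,0],[-43.6,-2.3,0],[-43.6,-2.3,0],[-43.6,-2.3,0],[-43.6,-2.3,0],[-43.6,-2.3,0],[-43.6,-2.3,0],[-43.6,-2.3,0],[-43.6,-2.3,0],[-43.6,-2.3,0],[0,0,0],[0,0,0]], twist=[[0,0,0],[0,0,0],[0,0,0],[0,0,0],[0,0,0],[0,0,0],[0,0,0],[0,0,0],[0,0,0],[0,0,0],[0,0,0],[0,0,0],[0,0,0],[0,0,0],[0,0,0],[0,0,0],[0,0,0],[0,0,0],[0,0,5.4],[0,0,5.4]], grip=50)

```text
time: 52.1
ee_pos: [0.5585, -0.3607, 0.2018]
tool_rot: [-0.0, 0.779, 0.627, -0.0]
ft_force: [0.4, 0.8, -0.6]
opening: 0.0501
finger_force: 0.0
```

```bash
python3 - <<'E'
from h import *
p,r,o=pose();print(p,o['time'],o['opening'],'toolx',np.degrees(np.arctan2(*r.as_matrix()[[1,0],0])))
im,ci=snap('wrist','w17.png'); trip(ci,im)
print(r.inv().apply(np.array([.560,-.3954,-.0135])-p)*1000)
E
```

```text
[ 0.55853057 -0.36067358  0.20177105] 52.1 0.050105229219167026 toolx 77.72580210325549
centre [ 0.5594 -0.3954] yaw 77.8 px [329. 205.] rgb between [139 137 128]
centre [ 0.3142 -0.3868] yaw 32.6 px [117. 242.] rgb between [101  53 120]
centre [ 0.5585 -0.5579] yaw 172.3 px [355. 328.] rgb between [111  65 129]
[-33.69330593   8.98046861 215.25292361]
```

>>> move_arm(translation=[[-33.7,7.2,0],[0,0,40],[0,0,45],[0,0,45],[0,0,30],[0,0,0]], twist=[[0,0,0],[0,0,0],[0,0,0],[0,0,0],[0,0,0],[0,0,0]], grip=70)

```text
time: 52.75
ee_pos: [0.5573, -0.3889, 0.0369]
tool_rot: [-0.005, 0.775, 0.632, -0.001]
ft_force: [0.2, 0.2, -0.2]
opening: 0.0699
finger_force: 0.0
```

>>> move_arm(translation=[[0,0,18],[0,0,16],[0,0,12],[0,0,9],[0,0,0],[0,0,0],[0,0,0]], twist=[[0,0,0],[0,0,0],[0,0,0],[0,0,0],[0,0,0],[0,0,0],[0,0,0]])

```text
time: 53.45
ee_pos: [0.5604, -0.3938, -0.0122]
tool_rot: [0.001, 0.776, 0.631, 0.0]
ft_force: [-0.3, 1.2, 0.7]
opening: 0.0696
finger_force: 0.0
```

```bash
python3 - <<'E'
from h import *
p,r,o=pose();print(p,o['time'],o['opening'],'toolx',np.degrees(np.arctan2(*r.as_matrix()[[1,0],0])),o['ft_force'])
print(r.inv().apply(np.array([.5596,-.3954,-.0135])-p)*1000)
im,ci=snap('wrist','w18.png'); trip(ci,im)
E
```

```text
[ 0.56040886 -0.39381439 -0.01216214] 53.45 0.06964227834575785 toolx 78.18707002557562 [-0.34058594  1.22494822  0.69283289]
[-1.7167252  -0.4687068   1.33844655]
centre [ 0.5596 -0.3957] yaw 78.1 px [322. 283.] rgb between [143 140 131]
```

>>> move_arm(translation=[[-1.7,-0.5,1],[0,0,0],[0,0,0],[0,0,0],[0,0,0],[0,0,0],[0,0,0]], twist=[[0,0,0],[0,0,0],[0,0,0],[0,0,0],[0,0,0],[0,0,0],[0,0,0]], grip=20, force=70)

```text
time: 54.2
ee_pos: [0.5595, -0.3955, -0.0132]
tool_rot: [0.001, 0.776, 0.631, 0.0]
ft_force: [0.1, -0.3, 5.7]
opening: 0.0348
finger_force: 72.7
```

```bash
python3 - <<'E'
from h import *
p,r,o=pose();t=np.degrees(np.arctan2(*r.as_matrix()[[1,0],0]));print(p,o['time'],o['opening'],o['finger_force'],'toolx',t)
d=np.array([.5957,-.0125])-p[:2];a=np.radians(89.5);print('twist',t-89.5,'x,y',d@[np.cos(a),np.sin(a)],d@[np.sin(a),-np.cos(a)])
E
```

```text
[ 0.55947948 -0.39545085 -0.01317355] 54.2 0.03476565809846604 72.66441106796265 toolx 78.18338152121709
twist -11.316618478782914 x,y 0.3832523433092023 0.03287730981596772
```

>>> move_arm(translation=[[0,0,-20],[0,0,-40],[0,0,-40],[0,0,-40],[0,0,0],[0,0,0],[38.3,3.3,0],[38.3,3.3,0],[38.3,3.3,0],[38.3,3.3,0],[38.3,3.3,0],[38.3,3.3,0],[38.3,3.3,0],[38.3,3.3,0],[38.3,3.3,0],[38.3,3.3,0],[0,0,0],[0,0,0]], twist=[[0,0,0],[0,0,0],[0,0,0],[0,0,0],[0,0,-5.7],[0,0,-5.7],[0,0,0],[0,0,0],[0,0,0],[0,0,0],[0,0,0],[0,0,0],[0,0,0],[0,0,0],[0,0,0],[0,0,0],[0,0,0],[0,0,0]])

```text
time: 56.0
ee_pos: [0.5944, -0.0102, 0.1262]
tool_rot: [-0.0, 0.708, 0.706, -0.0]
ft_force: [0.5, -1.1, -1.3]
opening: 0.0348
finger_force: 71.9
```

```bash
python3 - <<'E'
from h import *
p,r,o=pose();t=np.degrees(np.arctan2(*r.as_matrix()[[1,0],0]));print(p,o['time'],o['opening'],o['finger_force'],'toolx',t)
im,ci=snap('wrist','w19.png')
for q,a in carriers(ci,im,z=p[2]+.049): print(q.round(4),a,proj(ci,q)[0].round())
E
```

```text
[ 0.59440738 -0.01021951  0.12618872] 56.0 0.03483421699601887 71.8943989276886 toolx 89.79725797468086
[0.5948 0.048  0.1752] 564 [323. 144.]
[0.5936 0.0167 0.1752] 2050 [320. 222.]
[ 0.5934 -0.0106  0.1752] 1736 [320. 281.]
[ 0.5933 -0.0378  0.1752] 1480 [320. 334.]
```

>>> move_arm(translation=[[0,0.8,20],[0,0,22],[0,0,22],[0,0,22],[0,0,10],[0,0,6],[0,0,3],[0,0,2],[0,0,1],[0,0,0]], twist=[[0,0,0],[0,0,0],[0,0,0],[0,0,0],[0,0,0],[0,0,0],[0,0,0],[0,0,0],[0,0,0],[0,0,0]])

```text
time: 57.05
ee_pos: [0.5961, -0.012, 0.0186]
tool_rot: [0.0, 0.71, 0.705, 0.0]
ft_force: [-0.6, -0.8, -2.1]
opening: 0.0344
finger_force: 72.0
```

>>> move_arm(translation=[[0,0,0],[0,0,0],[0,0,0],[0,0,0],[0,0,-10],[0,0,-25],[0,0,-35],[0,0,-35],[0,0,-25],[-33,0,0],[-34,0,0],[-34,0,0],[-31,0,0],[0,0,0],[0,0,0]], twist=[[0,0,0],[0,0,0],[0,0,0],[0,0,0],[0,0,0],[0,0,0],[0,0,0],[0,0,0],[0,0,0],[0,0,0],[0,0,0],[0,0,0],[0,0,0],[0,0,0],[0,0,0]], grip=55)

```text
time: 58.55
ee_pos: [0.5945, -0.145, 0.1488]
tool_rot: [0.0, 0.71, 0.704, 0.0]
ft_force: [0.3, 1.1, -0.6]
opening: 0.055
finger_force: 0.0
```

```bash
python3 - <<'E'
from h import *
p,r,o=pose();t=np.degrees(np.arctan2(*r.as_matrix()[[1,0],0]));print(p,o['time'],o['opening'],'toolx',t)
im,ci=snap('wrist','w20.png')
for q,a in carriers(ci,im,z=.067): print(q.round(4),a)
for d in vision.mark_of('wrist','stick')[:2]: print(round(d['p'],2),ray(ci,d['at'],.031).round(4))
n,l,st,ce=cv2.connectedComponentsWithStats((im.max(2)<60).astype(np.uint8))
for i in range(1,n):
    if st[i][4]>500: print(st[i],ce[i].round(), ray(ci,(st[i][1]+st[i][3],ce[i][0]),.101).round(4))
E
```

```text
[ 0.59445817 -0.14502878  0.14876113] 58.55 0.05496063369914731 toolx 89.45468113853366
[ 0.595  -0.0118  0.067 ] 784
[ 0.5949 -0.0386  0.067 ] 725
[131   0  31 159 550] [145.  72.] [ 0.4734 -0.107   0.101 ]
[ 526    0  114   53 5207] [579.  27.] [ 0.7566 -0.0431  0.101 ]
[ 545  150   95   85 6009] [595. 193.] [ 0.7952 -0.1666  0.101 ]
[ 308  165   28   71 1911] [322. 201.] [ 0.5941 -0.1653  0.101 ]
[   12   245   618   155 43275] [321. 350.] [ 0.5921 -0.3194  0.101 ]
```

>>> move_arm(translation=[[1,0,35],[0,0,35],[0,0,25],[0,0,14],[0,0,8],[0,0,0],[0,0,0]], twist=[[0,0,0],[0,0,0],[0,0,0],[0,0,0],[0,0,0],[0,0,0],[0,0,0]])

```text
time: 59.35
ee_pos: [0.5956, -0.1432, 0.032]
tool_rot: [0.001, 0.71, 0.705, 0.0]
ft_force: [-0.5, 0.0, -0.6]
opening: 0.0551
finger_force: 0.0
```

>>> move_arm(translation=[[0,0,0],[0,0,0],[0,0,0],[0,0,0],[0,0,0],[0,0,0]], twist=[[0,0,0],[0,0,0],[0,0,0],[0,0,0],[0,0,0],[0,0,0]], grip=5, force=90)

```text
time: 59.95
ee_pos: [0.5957, -0.1433, 0.0322]
tool_rot: [0.001, 0.71, 0.705, 0.001]
ft_force: [-0.7, 1.0, 5.8]
opening: 0.019
finger_force: 88.6
```

>>> move_arm(translation=[[4,0,-0.8],[10,0,0],[10,0,0],[10,0,0],[10,0,0],[10,0,0],[10,0,0],[10,0,0],[10,0,0],[10,0,0],[10,0,0],[10,0,0],[8,0,0],[8,0,0],[8,0,0],[6,0,0],[4,0,0],[0,0,0],[0,0,0]], twist=[[0,0,0],[0,0,0],[0,0,0],[0,0,0],[0,0,0],[0,0,0],[0,0,0],[0,0,0],[0,0,0],[0,0,0],[0,0,0],[0,0,0],[0,0,0],[0,0,0],[0,0,0],[0,0,0],[0,0,0],[0,0,0],[0,0,0]])

```text
time: 61.85
ee_pos: [0.5958, 0.006, 0.0321]
tool_rot: [-0.0, 0.709, 0.705, 0.0]
ft_force: [-0.1, -3.2, 5.9]
opening: 0.019
finger_force: 88.9
```

```bash
python3 - <<'E'
from h import *
p,r,o=pose();print(p,o['time'],o['opening'],o['finger_force'],o['ft_force'],'toolx',np.degrees(np.arctan2(*r.as_matrix()[[1,0],0])))
im,ci=snap('wrist','w21.png');print(inside(ci,im))
im,ci=snap('top');print(inside(ci,im))
E
```

```text
[0.59581652 0.00598384 0.03214534] 61.85 0.0189934893395501 88.9151680469513 [-0.07975805 -3.18128211  5.93956321] toolx 89.63233199460677
[(119, -91.2, 1954)]
[(118, -30.1, 25), (92, -29.8, 29), (90, 26.4, 16)]
```

Carrier C is home too, with its outer pellet at radius 119. Next I'll withdraw the stick and lay it in its tray.

>>> move_arm(translation=[[-8,0,0],[-15,0,0],[-15,0,0],[-15,0,0],[-15,0,0],[-10,0,0],[0,0,0],[0,0,-20],[0,0,-25],[0,0,-25],[6,-25.8,0],[6,-25.8,0],[6,-25.8,0],[6,-25.8,0],[6,-25.8,0],[0,0,0],[0,0,0]], twist=[[0,0,0],[0,0,0],[0,0,0],[0,0,0],[0,0,0],[0,0,0],[0,0,0],[0,0,0],[0,0,0],[0,0,0],[0,0,0],[0,0,0],[0,0,0],[0,0,0],[0,0,0],[0,0,0],[0,0,0]])

```text
time: 63.65
ee_pos: [0.465, -0.0396, 0.1012]
tool_rot: [-0.002, 0.709, 0.705, -0.0]
ft_force: [-0.1, -0.6, -1.1]
opening: 0.019
finger_force: 88.2
```

```bash
python3 - <<'E'
from h import *
p,r,o=pose();print(p,o['time'],o['opening'],o['finger_force'],'toolx',np.degrees(np.arctan2(*r.as_matrix()[[1,0],0])))
print(r.inv().apply(np.array([.4663,-.0415,.006])-p)*1000)
im,ci=snap('wrist','w22.png')
E
```

```text
[ 0.46500976 -0.039638    0.10122198] 63.65 0.018959790061181394 88.18332552909851 toolx 89.71797057389446
[-2.07936831  1.57117699 95.213259  ]
```

View pics/w22.png

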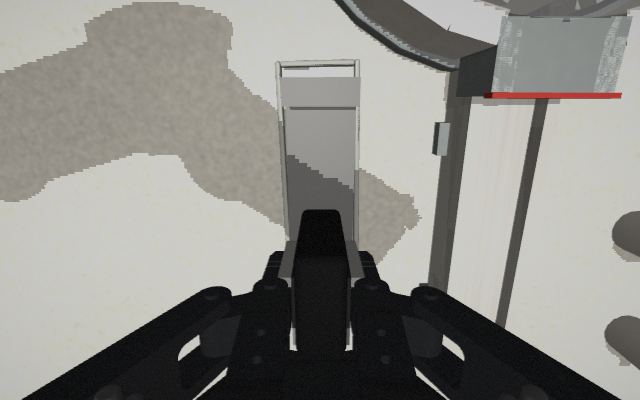

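The stick (columns 281–360) hangs square over its tray (columns 277–360), and the channel is empty. I'll lower it.

>>> move_arm(translation=[[-1,0.5,25],[0,0,25],[0,0,20],[0,0,14],[0,0,7],[0,0,3],[0,0,1.5],[0,0,0],[0,0,0]], twist=[[0,0,0],[0,0,0],[0,0,0],[0,0,0],[0,0,0],[0,0,0],[0,0,0],[0,0,0],[0,0,0]])

```text
time: 64.6
ee_pos: [0.4674, -0.0431, 0.0069]
tool_rot: [0.0, 0.71, 0.705, 0.0]
ft_force: [-0.1, 0.2, -1.0]
opening: 0.0192
finger_force: 88.3
```

>>> move_arm(translation=[[0,0,1],[0,0,1],[0,0,0]], twist=[[0,0,0],[0,0,0],[0,0,0]])

```text
time: 64.9
ee_pos: [0.4674, -0.043, 0.0051]
tool_rot: [0.0, 0.71, 0.705, 0.001]
ft_force: [-0.5, 0.2, 5.7]
opening: 0.0194
finger_force: 88.9
```

>>> move_arm(translation=[[0,0,0],[0,0,0],[0,0,0],[0,0,0],[0,0,-15],[0,0,-35],[0,0,-45],[0,0,-50],[39.8,12.3,0],[39.8,12.3,0],[39.8,12.3,0],[39.8,12.3,0],[39.8,12.3,0],[39.8,12.3,0],[0,0,0]], twist=[[0,0,0],[0,0,0],[0,0,0],[0,0,0],[0,0,0],[0,0,0],[0,0,0],[0,0,0],[0,0,0],[0,0,0],[0,0,0],[0,0,0],[0,0,0],[0,0,0],[0,0,0]], grip=50)

```text
time: 66.4
ee_pos: [0.5438, 0.2034, 0.1486]
tool_rot: [-0.001, 0.706, 0.708, 0.002]
ft_force: [-0.0, 0.7, -0.5]
opening: 0.05
finger_force: 0.0
```

>>> move_arm(translation=[[0,0,0],[0,0,0],[0,0,0],[0,0,0],[0,0,0],[0,0,0],[0,0,0],[0,0,0],[0,0,0]], twist=[[0,0,7.5],[0,0,7.5],[0,0,7.5],[0,0,7.5],[0,0,7.5],[0,0,7.5],[0,0,7.5],[0,0,7.5],[0,0,0]])

```text
time: 67.3
ee_pos: [0.5419, 0.1947, 0.1488]
tool_rot: [0.001, 0.967, 0.255, -0.001]
ft_force: [-0.3, -0.3, 0.1]
opening: 0.0501
finger_force: 0.0
```

```bash
python3 - <<'E'
from h import *
p,r,o=pose();print(p,o['time'],o['opening'],'toolx',np.degrees(np.arctan2(*r.as_matrix()[[1,0],0])))
t=np.array([HUB[0]+.064*np.cos(np.radians(-150)),HUB[1]+.064*np.sin(np.radians(-150)),.087])
print(r.inv().apply(t-p)*1000)
im,ci=snap('side');print([(round(q['p'],2),ray(ci,q['at'],.004).round(4)) for q in vision.mark_of('side','stick')[:2]])
E
```

```text
[0.54186375 0.19473216 0.14883723] 67.3 0.05014085554435722 toolx 29.58866134485204
[ 1.08688786 -0.36278157 61.83546196]
[(0.67, array([ 0.4688, -0.0483,  0.004 ]))]
```

>>> move_arm(translation=[[0.8,0,17],[0,0,20],[0,0,16],[0,0,8],[0,0,0],[0,0,0]], twist=[[0,0,0],[0,0,0],[0,0,0],[0,0,0],[0,0,0],[0,0,0]])

```text
time: 68.0
ee_pos: [0.5434, 0.1952, 0.0885]
tool_rot: [0.0, 0.967, 0.255, 0.0]
ft_force: [0.2, -0.1, 0.0]
opening: 0.0498
finger_force: 0.0
```

>>> move_arm(translation=[[0,0,0],[0,0,0],[0,0,0],[0,0,0],[0,0,0],[0,0,0],[0,0,0]], twist=[[0,0,0],[0,0,0],[0,0,0],[0,0,0],[0,0,0],[0,0,0],[0,0,0]], grip=0, force=30)

```text
time: 68.7
ee_pos: [0.544, 0.195, 0.0891]
tool_rot: [0.0, 0.967, 0.255, 0.001]
ft_force: [0.9, -1.1, 6.7]
opening: 0.0107
finger_force: 29.7
```

```bash
python3 - <<'E'
from h import *
p,r,o=pose();print(p,o['time'],o['opening'],o['finger_force'],o['ft_force'])
d=p[:2]-HUB;print('ang',np.degrees(np.arctan2(d[1],d[0])),np.hypot(*d), 'toolx',np.degrees(np.arctan2(*r.as_matrix()[[1,0],0])))
E
```

```text
[0.54400393 0.19499282 0.08911544] 68.7 0.010651878409268128 29.710164070129395 [ 0.85751944 -1.08859218  6.68652888]
ang -148.9508582945598 0.06302612503389889 toolx 29.55874894408669
```

>>> move_arm(translation=[[0.34,6.45,0],[0.34,6.45,0],[0.34,6.45,0],[0.34,6.45,0],[0.34,6.45,0],[0,0,0],[0,0,0],[0,0,0]], twist=[[0,0,-5.85],[0,0,-5.85],[0,0,-5.85],[0,0,-5.85],[0,0,-5.85],[0,0,0],[0,0,0],[0,0,0]])

```text
time: 69.5
ee_pos: [0.5662, 0.172, 0.0891]
tool_rot: [0.001, 0.872, 0.49, 0.0]
ft_force: [0.7, -2.3, 6.9]
opening: 0.0105
finger_force: 31.2
```

>>> move_arm(translation=[[0,0,0],[0,0,0],[0,0,0],[0,0,-30],[0,0,-45],[0,0,-50],[0,0,-50],[0,0,-50],[-40,0,0],[-40,0,0],[-40,0,0],[0,0,0],[0,0,0]], twist=[[0,0,0],[0,0,0],[0,0,0],[0,0,0],[0,0,0],[0,0,0],[0,0,0],[0,0,0],[0,0,0],[0,0,0],[0,0,0],[0,0,0],[0,0,0]], grip=50)

```text
time: 70.8
ee_pos: [0.5026, 0.0699, 0.3133]
tool_rot: [-0.001, 0.871, 0.49, 0.0]
ft_force: [0.7, 0.6, 0.2]
opening: 0.0502
finger_force: 0.0
```

```bash
python3 - <<'E'
from h import *
p,r,o=pose();print(p,o['time'],o['opening'],o['ft_force'])
im,ci=snap('wrist','w23.png');print(star(ci,im),inside(ci,im))
im,ci=snap('side','s23.png');print(star(ci,im),inside(ci,im))
a=cv2.imread('pics/w23.png');b=cv2.imread('pics/s23.png')[50:250,200:420];b=cv2.resize(b,(320,291))
cv2.imwrite('pics/fin.png',np.vstack([cv2.resize(a,(480,300)),np.pad(b,((0,0),(0,160),(0,0)))]))
E
```

```text
[0.50255751 0.06991519 0.31329374] 70.8 0.050207415987932436 [0.69680096 0.60022616 0.20849205]
-0.09259259259259259 [(65, -179.7, 234), (65, -62.8, 245), (92, 179.9, 223), (92, -62.4, 234), (119, 179.3, 233), (120, -62.1, 230)]
-1.25 [(117, 57.9, 17), (117, 118.9, 16), (61, 119.8, 17), (65, 1.6, 16), (91, 0.4, 16), (118, -0.1, 21), (90, -179.8, 21), (64, -179.4, 17), (118, -180.0, 20), (67, -61.5, 21), (94, -61.9, 21), (121, -61.6, 24)]
```

View pics/fin.png

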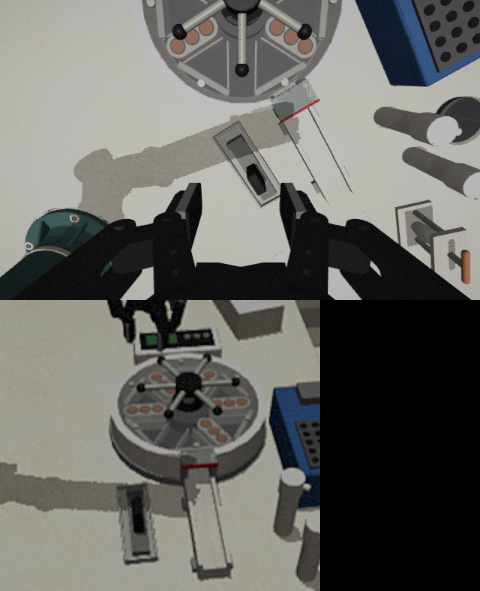

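All five carriers sit at radius 92 in their pockets (about 0°, 58°, 119°, 180° and -62°). The rim closes the port, with spokes at -60° and -120°. The stick is in its tray, and the vessels and clamp are undisturbed.

```bash
python3 -c "
from cell import workorder
print(workorder.hand_in())"
```

```text
the job is handed in; nothing more can be done
None
```

I fed all three white carriers home into empty pockets with the push stick, laid the stick back in its tray, closed the port with the rim midway between two pockets, and handed the job in at about 71 s; no verdict came back.

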